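Set up the hand-cranked root mill

ROBOT

A 6-joint arm with a two-finger parallel gripper is mounted at the origin on the work surface. World frame = base frame: x ahead of the robot, y to its left, z up, the work surface at z = 0. Lengths are in m, angles in rad, forces in N, time in s.
With the tool pointing down it reaches from about 0.35 to 0.875 m from the base axis. Payload 4.2 kg.
Tool frame: the origin (TCP) lies on the centre line of the jaws, within the pads' length; the fingertips stand 19 mm ahead of it and the grasp point (between the pads) is the TCP; z points along the fingers, y is the line along which they close (so a half turn about z gives the same grasp; the last joint's range is limited). The gripper opens to 87 mm and grips with 3 to 60 N. Pads are 19 mm wide; open, the fingers measure 117 mm over their backs; the gripper's body (75 mm by 190 mm) begins 51 mm behind the grasp point.
Start: joints at [1.451, 0.385, 0.008, 0, -1.194, -0.259], TCP at [0.231, 0.581, 0.242] pointing down, gripper open.
Joint ranges: [-3.14, 3.14], [-1.21, 2.06], [-1.07, 1.41], [-3.16, 2.05], [-2.99, -0.16], [-3.1, 3.1]. Speed limits (rad/s): [2.79, 2.79, 3.14, 3.14, 3.14, 3.14].

INTERFACE

Orientations are given as a 3x3 rotation matrix whose columns are the frame's x, y, z axes.
In Python, from station import arm gives the robot as it stands.
- The arm moves only by the tool apply_moves, never from a script. Its arguments are lists of equal length, an entry for each row: "xyz": the shift along the tool's x, y, z in m, a list of three; "twist": the turn about the tool's z in degrees. In form: {"xyz": [[x, y, z], ...], "twist": [twist, ...]}. A call has 1 to 5 rows; each row is the pose to reach, as a shift and turn from the pose commanded when the call began, along the tool's axes at that moment; what a row does not reach only later rows make up. A row lasts 1/12 s, in which the tool goes at most 41.7 mm and 7.16 degrees, less where a joint would pass 70% of its speed; a pose out of reach is approached as far as the arm can. A call with a gripper value outside its range is refused whole. "gripper" is the gripper command: -1 is fully open, 1 is shut, values between are in proportion, set as the call begins (left out, the last holds). The fingers move at their own pace and stop on an object; "force" is the grip in N (left out, the last holds). Time passes only in rows, so rows that repeat a pose let the fingers close. It gives the time, the measured TCP pose, the force, the opening and the grip force at its end, in the units of the state.
- arm.sense(): the state, without advancing time (a new reading comes with each control period).
- arm.capture(name): name is "scene" or "top" or "wrist"; returns the picture (420x560x3 uint8, red, green, blue); there is no depth.
- arm.camera_model(name): a dict with "fovy" (degrees; the focal length in pixels is half the picture's height over the tangent of half this angle, whatever the lens; pixels are square), "cx", "cy" (the principal point, pixels), "distortion" ([k1, k2, p1, p2, k3] as OpenCV has them; the pictures are not rectified), "world_to_cam" (4x4, takes a point from world to camera coordinates); the wrist camera has in their place "hand_eye" (4x4, takes a point from camera to tool coordinates, whose origin is the TCP and whose axes are the flange's). Camera axes: x right, y down, z forward; pixel columns grow to the right and rows downward; lengths in m; the calibration is good to about 2 mm. A picture is of the moment at which its call begins: read the wrist's pose just before it. camera_model takes no time and is no camera call.
- arm.finish_job(): hands the job in; it is judged then, once.
The state is a dict: "time": time; "joint_pos": joint angles; "qvel": joint speeds; "tau": joint torques, N m; "eef_pos": TCP position; "eef_rot": TCP orientation; "force": force on the tool from outside, world axes, zero at the start; "torque": the same for the moment, N m; "opening": finger opening in m; "finger_force": force on a finger pad.
Only numpy, scipy, OpenCV 4.12 (cv2) and the standard library are available. Lean on these libraries where they do the work, as an engineer would, in place of code of your own. Each camera call takes 0.05 s, during which the arm holds its last target. There are 200 camera calls.

TASK

Get the root mill ready for the tasting: put every short cut length of yam that lies loose on the table into the V-shaped steel feed trough so that they lie in line along its fold, fit the loose crank onto the mill's splined shaft, turned to match the splines and pushed fully home, and hang the basket by its handle on the hook of the wooden stand so that it hangs free. Leave the other things on the table where they are.

Things in the scene. Friction and masses are not known exactly. Their poses are not given: they have to be found in the camera images.
- root1_mid (a point): cut length of yam, a round-ended rod 70 mm long and 28 mm across, tan skin, lying on the table; this point is its centre (14 mm above the table), x runs along its length (either way; it may be rolled about x). About 50 g. Three or four of the four are present.
- root2_mid (a point): cut length of yam, a round-ended rod 70 mm long and 28 mm across, tan skin, lying on the table; this point is its centre (14 mm above the table), x runs along its length (either way; it may be rolled about x). About 50 g. Three or four of the four are present.
- root3_mid (a point): cut length of yam, a round-ended rod 70 mm long and 28 mm across, tan skin, lying on the table; this point is its centre (14 mm above the table), x runs along its length (either way; it may be rolled about x). About 50 g. Three or four of the four are present.
- root4_mid (a point): cut length of yam, a round-ended rod 70 mm long and 28 mm across, tan skin, lying on the table; this point is its centre (14 mm above the table), x runs along its length (either way; it may be rolled about x). About 50 g. Three or four of the four are present.
- chute: V-shaped feed trough of slippery polished steel, fixed on a wooden base, left or right on the table. Origin: middle of the fold (bottom line of the V), 115 mm above the table. x runs down the slope (28 degrees) along the fold, z out of the V. Fold from x -170 (open upper end, robot's side) to +170 mm (stop plate). Walls rise at 40 degrees: rims 36 mm above the fold, 43 mm to each side
- chute_drop (a point): a point in the fold of the trough, 40 mm from its upper end (same axes as the trough). A yam let go there slides down by itself to the stop plate or to the yam before it; lying in the fold its centre is 18 mm above the fold. All four fit in line below the upper end
- crank_hub (a point): loose steel crank, 280 to 420 g, lying flat: hub 40 x 40 mm, 32 mm high, with an upright cross-shaped bore through it, slots along x and y 10.5 mm wide, 30 mm long. Point: hub centre on the bore's axis, 16 mm above the underside; z up. Flanks at +-y are bare, for gripping from above; a flat arm (16 mm wide, 10 thick) runs along +x at the underside to an upright wooden knob 112 mm out, 50 mm high
- shaft_seat (a point): foot of the mill's upright splined shaft, on its axis, at the collar (48 mm across) on which the hub's underside rests when fully home; 105 mm above the table. Core 11 mm across, round tip 42 mm above this point; four ribs 8 mm wide along +-x and +-y, 27 mm across over ribs, round tops 30 mm above this point. So the crank fits in four directions. The shaft turns stiffly (0.15 N m)
- mill: grey root mill, fixed, its housing 130 x 130 mm and 100 mm high with a flat top from which the shaft stands up; origin under its centre
- basket_bar (a point): loose wooden basket, box 90 (x) by 120 (y) mm, 45 mm high, 150 to 290 g, with a fixed bow handle: a level flat wooden bar along y, 134 mm long, 20 mm wide (x), 10 mm thick, on uprights 8 mm thick at y +-63 mm. Point: middle of the bar, 130 mm above the underside; z up. The gap under the bar is 80 mm high. Grip the bar across, some 38 mm beside its middle, so that the middle is free for the hook
- hookstand: wooden hook stand, fixed, left or right on the table. Origin on the table at the front face of the post (22 mm square, 210 mm high, x 0 to 22 mm); z up. A flat steel strap hook, 28 mm wide (y), 8 mm thick, runs from the post along -x (robot's side), level, its top face 204 mm up, to x -108 mm, where its lip turns up to 226 mm. Base plate 130 x 120 x 14 mm, x -85 to 45 mm
- hook_seat (a point): middle of the place on the hook where the basket's bar may rest: in the strap, 75 mm out from the post, 200 mm above the table (axes as the stand). With the bar resting here, bar across the hook, the bar's centre is 209 mm up and the box hangs free below the hook; once let go or knocked it swings for many seconds
- mushroom: bystander: dark mushroom clump, about 65 mm across, 45 mm high; origin at its underside
- bowl: bystander: black bowl, 100 mm across, 45 mm high; origin at its underside
- chilli: bystander: dried red chilli, 75 mm long, lying flat; origin at its underside
- water: bystander: water bottle, 64 mm across, 200 mm high; origin at its underside
- cup: bystander: white cup, 70 mm across, 60 mm high; origin at its underside
Things that resemble listed ones, but are neither listed nor needed, are in the scene too. Leave any pink or turquoise look-alike of the part that bears root1_mid alone. Leave any purple look-alike of the part that bears root2_mid alone.

How it is judged:
By the outcome, as a careful person would: the job done as asked, in the order asked, and still so for the second after the job is handed in, with the robot touching nothing.
Of root1, root2, root3, root4 only 3 to 4 are there at a start; the rules pass over those that are not, and their reading is None.
At some moment in a run one of crank, basket may be knocked a few centimetres aside while the robot is not near it.
It also fails if it takes over 210 s, if anything falls off the work surface, if the arm or the gripper's body presses on something with over 40 N, if the wrist force passes 120 N, or if a joint passes its speed limit or range.

## Working session

There is one attempt and no reset: what is moved stays moved. The work goes in short steps, Python scripts to look and compute and a tool call to move; the robot and the scene stay as the last step left them, time stands still between calls to the robot, and variables do not carry over. Pictures are saved under pics/ and viewed, at most 14 in all, crops included, and the job is handed in when it is done.

Besides the shell and the picture viewer there is one more tool, called after "Emit:" as a command line: name --pt "numbers of a row" for each row, then --argument value for the rest. apply_moves: Moves the arm, as the interface text tells. Its arguments: {"type":"object","properties":{"xyz":{"type":"array"},"twist":{"type":"array"},"gripper":{"type":"number"},"force":{"type":"number"}},"required":["xyz","twist"]}

```bash
ls; mkdir -p pics
python3 - <<'E'
from station import arm
import cv2,numpy as np
for n in("scene","top"):
    cv2.imwrite(f"pics/{n}0.png",arm.capture(n)[:,:,::-1])
np.set_printoptions(precision=4,suppress=True)
for n in("scene","top","wrist"): print(n,arm.camera_model(n))
print(arm.sense())
E
```

```text
pics
scene {'fovy': 48.75565042697461, 'cx': 270.84526001087585, 'cy': 209.52509265323098, 'distortion': array([-0.0857,  0.    ,  0.    ,  0.    ,  0.    ]), 'world_to_cam': array([[-0.5662,  0.8243, -0.0084,  0.3229],
       [ 0.6078,  0.4106, -0.6796, -0.247 ],
       [-0.5568, -0.3899, -0.7335,  1.4262],
       [ 0.    ,  0.    ,  0.    ,  1.    ]])}
top {'fovy': 48.1532651909028, 'cx': 277.4570012600897, 'cy': 201.53317608465028, 'distortion': array([-0.0179,  0.    ,  0.    ,  0.    ,  0.    ]), 'world_to_cam': array([[ 0.021 , -0.9994,  0.0288, -0.026 ],
       [-0.9938, -0.024 , -0.1088,  0.5752],
       [ 0.1094, -0.0263, -0.9937,  1.4017],
       [ 0.    ,  0.    ,  0.    ,  1.    ]])}
wrist {'fovy': 63.99256205893251, 'cx': 277.87141055663886, 'cy': 213.09716038452598, 'distortion': array([0.0187, 0.    , 0.    , 0.    , 0.    ]), 'hand_eye': array([[ 0.    , -0.9672, -0.254 ,  0.0695],
       [ 1.    , -0.0001,  0.0005, -0.0006],
       [-0.0005, -0.254 ,  0.9672, -0.1435],
       [ 0.    ,  0.    ,  0.    ,  1.    ]])}
{'time': 0.1, 'joint_pos': array([ 1.4506,  0.3855,  0.0068, -0.0004, -1.1939, -0.2586]), 'qvel': array([ 0.0006, -0.0006,  0.0025,  0.0018, -0.0006, -0.0008]), 'tau': array([ -0.0005, -39.1691,  18.7936,   4.2319,   0.0135,  -0.0001]), 'eef_pos': array([0.2309, 0.5803, 0.2406]), 'eef_rot': array([[ 0.9291, -0.3699, -0.0006],
       [-0.3699, -0.9291, -0.0018],
       [ 0.0001,  0.0019, -1.    ]]), 'force': array([ 0.2134,  0.6082, -0.1328]), 'torque': array([-0.0207, -0.0377,  0.015 ]), 'finger_force': 0.0, 'opening': 0.0866579544137374}
```

View pics/top0.png

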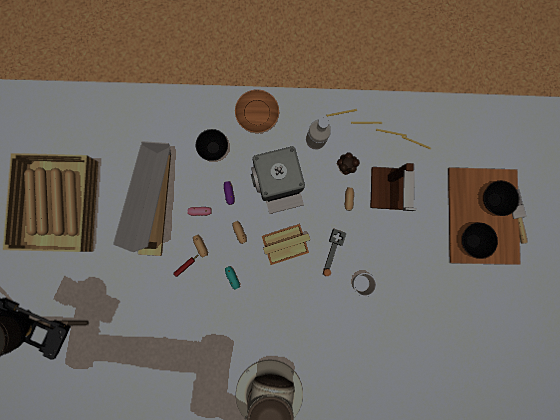

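View pics/scene0.png

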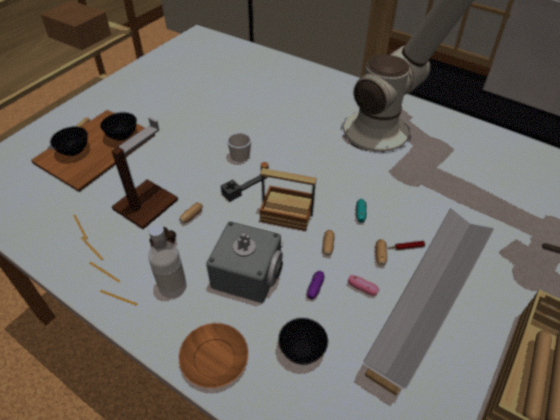

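```bash
cat > h.py <<'E'
import numpy as np,cv2
from station import arm
np.set_printoptions(precision=4,suppress=True)
def KD(n):
    m=arm.camera_model(n); f=210/np.tan(np.radians(m["fovy"])/2)
    return np.array([[f,0,m["cx"]],[0,f,m["cy"]],[0,0,1]]),np.array(m["distortion"],float),m
def pose(n,s=None):
    K,D,m=KD(n)
    if n=="wrist":
        s=s or arm.sense(); T=np.eye(4);T[:3,:3]=s["eef_rot"];T[:3,3]=s["eef_pos"]
        return K,D,np.linalg.inv(T@m["hand_eye"])
    return K,D,np.array(m["world_to_cam"])
def ray(n,uv,s=None):
    K,D,W=pose(n,s); p=cv2.undistortPoints(np.array(uv,float).reshape(-1,1,2),K,D)[:,0]
    d=np.c_[p,np.ones(len(p))]@W[:3,:3]; d/=np.linalg.norm(d,axis=1)[:,None]
    return -W[:3,:3].T@W[:3,3],d
def plane(n,uv,z,s=None):
    o,d=ray(n,uv,s); return o+d*((z-o[2])/d[:,2])[:,None]
def tri(n1,uv1,n2,uv2,s1=None,s2=None):
    o1,d1=ray(n1,[uv1],s1);o2,d2=ray(n2,[uv2],s2);d1=d1[0];d2=d2[0]
    t=np.linalg.lstsq(np.c_[d1,-d2],o2-o1,rcond=None)[0]
    a=o1+t[0]*d1;b=o2+t[1]*d2
    return (a+b)/2,np.linalg.norm(a-b)
def proj(n,P,s=None):
    K,D,W=pose(n,s);r,_=cv2.Rodrigues(W[:3,:3])
    return cv2.projectPoints(np.array(P,float).reshape(-1,1,3),r,W[:3,3],K,D)[0][:,0]
def blobs(img,lo,hi,amin=40):
    m=cv2.inRange(cv2.cvtColor(img,cv2.COLOR_RGB2HSV),np.array(lo),np.array(hi))
    m=cv2.morphologyEx(m,cv2.MORPH_CLOSE,np.ones((3,3),np.uint8))
    out=[]
    for c in cv2.findContours(m,cv2.RETR_EXTERNAL,cv2.CHAIN_APPROX_NONE)[0]:
        if cv2.contourArea(c)>=amin: out.append((cv2.minAreaRect(c),c))
    return out
E
python3 - <<'E'
from h import *
t=cv2.imread("pics/top0.png");s=cv2.imread("pics/scene0.png")
cv2.imwrite("pics/topz.png",cv2.resize(t[125:295,110:430],None,fx=2.5,fy=2.5,interpolation=3))
cv2.imwrite("pics/scz.png",cv2.resize(s[130:400,90:500],None,fx=1.95,fy=1.95,interpolation=3))
for n,im in(("top",t),("scene",s)):
    for (c,wh,a),_ in blobs(im[:,:,::-1],(8,90,90),(22,200,255),60):
        if max(wh)<45: print(n,np.round(c,1),np.round(wh,1),round(a),plane(n,[c],.014)[0])
E
```

```text
top [286.4 252.8] [14.3 42.7] 76 [ 0.4209 -0.0443  0.014 ]
top [199.4 245.8] [22.4  6.3] 63 [0.4364 0.2213 0.014 ]
top [238.7 231.6] [21.7  6.4] 67 [0.4822 0.1031 0.014 ]
top [349.  198.5] [21.  6.] 90 [ 0.5925 -0.2355  0.014 ]
top [256.5 110. ] [40. 43.] 90 [0.8664 0.0587 0.014 ]
scene [382.4 380.2] [36.9  4.8] 33 [0.7176 0.3613 0.014 ]
scene [ 36.9 287.5] [19.8  6.3] 40 [ 0.9647 -0.3729  0.014 ]
scene [380.5 251. ] [22.  9.] 90 [0.434  0.2206 0.014 ]
scene [328.  241.6] [ 9.3 21.6] 6 [0.4785 0.1034 0.014 ]
scene [190.9 211.4] [ 7.  23.7] 50 [ 0.5885 -0.2351  0.014 ]
scene [155.4  33.3] [24.1 41.2] 60 [-0.074  -1.0129  0.014 ]
```

View pics/topz.png

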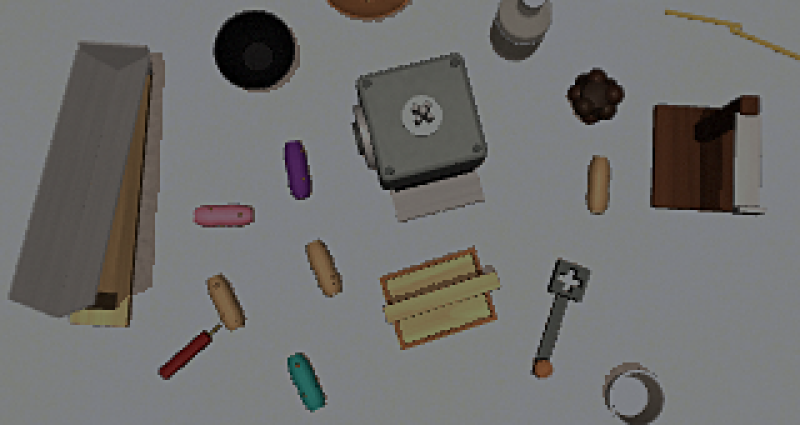

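View pics/scz.png

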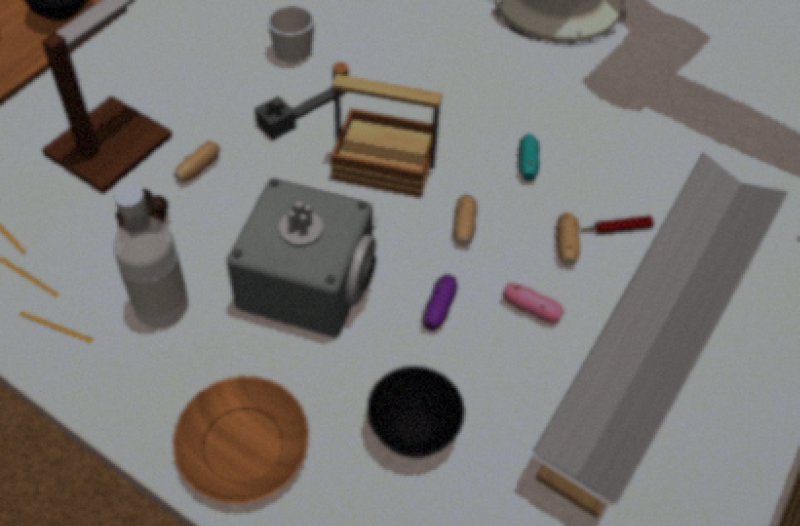

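Run:
```python
from h import *
T=lambda x,y:(110+x/2.5,125+y/2.5)
S=lambda x,y:(90+x/1.95,130+y/1.95)
def p(name,t,s): print(name,*tri("top",T(*t),"scene",S(*s)))
p("rimL up",(10,298),(786,191));p("fold up",(57,317),(740,183))
p("rimL lo",(82,42),(617,503));p("rimR lo",(150,46),(535,457))
p("shaft tip",(422,110),(301,212))
p("hub",(570,268),(278,104)); p("knob",(542,368),(341,68))
p("bar end l",(390,312),(438,97));p("bar end r",(494,280),(337,82))
p("hook tip",(749,212),(122,2)); p("post top",(748,104),(60,40))
print("hub top",plane("top",[T(569,281)],.032),"knob",plane("top",[T(542,368)],.05),"collar",plane("top",[T(421,115)],.105))
im=cv2.imread("pics/top0.png")[:,:,::-1]
for (c,wh,a),ct in blobs(im,(8,90,90),(22,200,255),60):
    if max(wh)<25:
        q=plane("top",ct[:,0].astype(float),.014)[:,:2];m=q.mean(0);u,s,v=np.linalg.svd(q-m);print("yam",m,np.degrees(np.arctan2(v[0,1],v[0,0]))%180)
```

```text
rimL up [0.4326 0.4156 0.2235] 0.0037785943095139576
fold up [0.4141 0.3741 0.1911] 0.0021072220059511213
rimL lo [0.7384 0.3995 0.0748] 0.01305119951843628
rimR lo [0.737  0.3178 0.0699] 0.009637948538637503
shaft tip [ 0.6572 -0.0099  0.129 ] 0.005833900651194888
hub [ 0.4813 -0.1894  0.0533] 0.014917683693450975
knob [ 0.3646 -0.163   0.0427] 0.003969546361030705
bar end l [0.4262 0.0221 0.134 ] 0.007165220522281335
bar end r [ 0.4654 -0.0963  0.1273] 0.0035742276873127862
hook tip [ 0.5441 -0.3714  0.184 ] 0.002249076830865759
post top [ 0.6574 -0.3613  0.2064] 0.010009739898255867
hub top [[ 0.4705 -0.198   0.032 ]] knob [[ 0.3659 -0.1637  0.05  ]] collar [[ 0.6572 -0.012   0.105 ]]
yam [0.436  0.2211] 28.239370498995953
yam [0.4819 0.1029] 24.773219590163393
yam [ 0.5939 -0.2367] 176.63641244660968
```

```bash
cat >> h.py <<'E'
def go(*wps):
    s=arm.sense();p=np.array(s["eef_pos"]);th=np.degrees(np.arctan2(s["eef_rot"][1,0],s["eef_rot"][0,0]))
    print("now",p,round(th,2),"tilt",s["eef_rot"][2,:2],"t",round(s["time"],1),"open",round(s["opening"],4),"F",s["force"],"ff",s["finger_force"])
    for x,y,z,a in wps:
        r=np.radians(th);X=np.array([np.cos(r),np.sin(r),0]);Y=np.array([np.sin(r),-np.cos(r),0])
        d=np.array([x,y,z])-p;tw=-((a-th+180)%360-180)
        print("  shift",np.round([d@X,d@Y,-d[2]],4),"twist",round(tw,2),"rows>=",int(max(np.ceil(np.linalg.norm(d)/.0417),np.ceil(abs(tw)/7.16))))
        p=np.array([x,y,z]);th=a
E
python3 -c "
from h import *
go((.27,.30,.25,-21.7),(.436,.221,.17,-21.7),(.436,.221,.17,28))"
```

```text
now [0.2309 0.5803 0.2406] -21.71 tilt [0.0001 0.0019] t 0.1 open 0.0867 F [ 0.2134  0.6082 -0.1328] ff 0.0
  shift [ 0.14    0.2459 -0.0094] twist -0.01 rows>= 7
  shift [0.1834 0.012  0.08  ] twist -0.0 rows>= 5
  shift [ 0.  0. -0.] twist -49.7 rows>= 7
```

Emit:
apply_moves --pt "0.023 0.035 -0.01" --pt "0.042 0.07 -0.01" --pt "0.06 0.105 -0.01" --pt "0.08 0.14 -0.01" --pt "0.1 0.175 -0.01" --twist '[0, 0, 0, 0, 0]' --gripper -0.3

```text
time: 0.52
eef_pos: [0.2591, 0.3789, 0.251]
eef_rot: [[0.929, -0.369, -0.0], [-0.369, -0.929, -0.001], [-0.0, 0.001, -1.0]]
force: [0.1, 0.0, 0.5]
opening: 0.062
finger_force: 0.0
```

Emit:
apply_moves --pt "0.02 0.035 0" --pt "0.04 0.07 0" --pt "0.075 0.075 0.015" --pt "0.11 0.08 0.03" --pt "0.145 0.08 0.05" --twist '[0, 0, 0, 0, 0]'

```text
time: 0.93
eef_pos: [0.3653, 0.2519, 0.2026]
eef_rot: [[0.929, -0.369, 0.003], [-0.369, -0.929, 0.004], [0.001, -0.004, -1.0]]
force: [-0.5, 1.4, 0.4]
opening: 0.0569
finger_force: 0.0
```

Emit:
apply_moves --pt "0.035 0.001 0.01" --pt "0.07 0.002 0.02" --pt "0.078 0.003 0.03" --pt "0.078 0.003 0.03" --pt "0.078 0.003 0.03" --twist '[-7, -14, -21, -28, -35]'

```text
time: 1.35
eef_pos: [0.436, 0.2202, 0.1699]
eef_rot: [[0.976, 0.219, -0.003], [0.219, -0.976, -0.002], [-0.003, 0.002, -1.0]]
force: [-0.0, 0.3, -0.3]
opening: 0.0564
finger_force: 0.0
```

Emit:
apply_moves --pt "0 0 0" --pt "0 0 0" --pt "0 0 0" --pt "0 0 0" --twist '[-7, -14.7, -14.7, -14.7]'

```text
time: 1.68
eef_pos: [0.4356, 0.2214, 0.1713]
eef_rot: [[0.891, 0.454, -0.001], [0.454, -0.891, -0.0], [-0.001, 0.0, -1.0]]
force: [0.8, 0.2, 0.1]
opening: 0.0566
finger_force: 0.0
```

```bash
cat >> h.py <<'E'
def look(name):
    s=arm.sense();im=arm.capture("wrist");cv2.imwrite(f"pics/{name}.png",im[:,:,::-1]);np.save(f"pics/{name}.npy",s,allow_pickle=True);return s,im
def yams(s,im,z=.014,amin=800):
    # lines on the horizon height of the rod: outline lies at about its centre height
    for (c,wh,a),ct in blobs(im,(8,70,60),(24,220,255),amin):
        q=plane("wrist",ct[:,0].astype(float),z,s)[:,:2]
        (m,w,_)=cv2.minAreaRect((q*1000).astype(np.float32))
        v=np.linalg.svd(q-q.mean(0))[2][0]
        print("yam px",np.round(c),"at",np.array(m)/1000,"size mm",np.round(w,1),"ang",np.round(np.degrees(np.arctan2(v[1],v[0]))%180,1))
E
python3 -c "
from h import *
s,im=look('w1');yams(s,im);go((.436,.221,.1,28),(.463,.371,.23,-3))"
```

```text
yam px [368. 340.] at [0.3492 0.0748] size mm [ 22.1 390.5] ang 117.4
yam px [414. 214.] at [0.4833 0.1041] size mm [61.3 28.9] ang 24.3
yam px [278. 203.] at [0.4348 0.2212] size mm [69.9 26.5] ang 27.1
yam px [107.  82.] at [0.4538 0.3805] size mm [111.9 242.1] ang 151.7
now [0.4357 0.2214 0.1714] 26.97 tilt [-0.0004  0.    ] t 1.7 open 0.0568 F [ 0.2925  0.2858 -0.4295] ff 0.0
  shift [0.0001 0.0006 0.0714] twist -1.03 rows>= 2
  shift [ 0.0943 -0.1198 -0.13  ] twist 31 rows>= 5
```

View pics/w1.png

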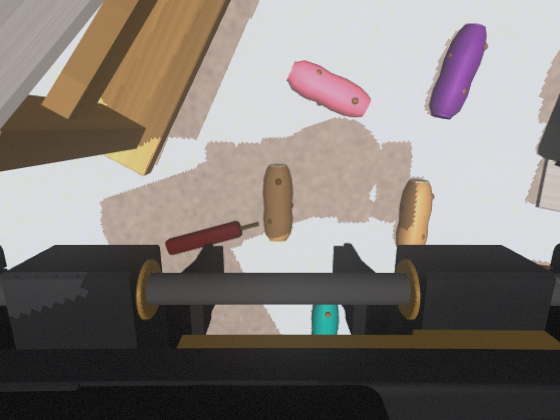

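Emit:
apply_moves --pt "0.006 0 0.035" --pt "0.006 0 0.07" --pt "0.006 0 0.1" --pt "0.006 0 0.13" --pt "0.006 0 0.148" --twist '[0, 0, 0, 0, 0]'

```text
time: 2.15
eef_pos: [0.4398, 0.2232, 0.0208]
eef_rot: [[0.891, 0.454, -0.003], [0.454, -0.891, -0.003], [-0.004, 0.001, -1.0]]
force: [-0.9, -0.0, -0.4]
opening: 0.0565
finger_force: 0.0
```

Emit:
apply_moves --pt "0 0 0" --pt "0 0 0" --pt "0 0 0" --pt "0 0 0" --pt "0 0 0" --twist '[0, 0, 0, 0, 0]' --gripper 1 --force 25

```text
time: 2.57
eef_pos: [0.4414, 0.2245, 0.0243]
eef_rot: [[0.89, 0.456, 0.001], [0.456, -0.89, 0.001], [0.002, -0.001, -1.0]]
force: [0.8, 0.4, -0.1]
opening: 0.0314
finger_force: 0.0
```

Emit:
apply_moves --pt "0 0 -0.03" --pt "0 0 -0.07" --pt "0 0 -0.11" --pt "0 0 -0.15" --pt "0 0 -0.19" --twist '[0, 0, 0, 0, 0]'

```text
time: 2.98
eef_pos: [0.4406, 0.2238, 0.2162]
eef_rot: [[0.89, 0.456, 0.001], [0.456, -0.89, 0.001], [0.001, -0.001, -1.0]]
force: [0.5, -0.0, -1.1]
opening: 0.0271
finger_force: 25.0
```

Emit:
apply_moves --pt "0 0 -0.03" --pt "0 0 -0.06" --pt "0 0 -0.06" --pt "0 0 -0.06" --pt "0 0 -0.06" --twist '[6, 12, 18, 24, 30]'

```text
time: 3.4
eef_pos: [0.4408, 0.2241, 0.2748]
eef_rot: [[0.998, -0.056, 0.001], [-0.056, -0.998, 0.002], [0.001, -0.002, -1.0]]
force: [0.3, -0.4, -0.5]
opening: 0.0269
finger_force: 25.0
```

```bash
python3 -c "
from h import *
go((.463,.371,.27,-3),(.463,.371,.23,-3))"
```

```text
now [0.4408 0.2241 0.2748] -3.2 tilt [ 0.0012 -0.0023] t 3.4 open 0.0269 F [ 0.3224 -0.4224 -0.454 ] ff 24.99368906021118
  shift [ 0.014  -0.1479  0.0048] twist -0.2 rows>= 4
  shift [0.   0.   0.04] twist 0 rows>= 1
```

Emit:
apply_moves --pt "0.003 -0.035 0" --pt "0.007 -0.07 0" --pt "0.01 -0.105 0" --pt "0.014 -0.14 0" --pt "0.014 -0.148 0" --twist '[0, 0, 0, 0, 0]'

```text
time: 3.82
eef_pos: [0.4628, 0.3753, 0.273]
eef_rot: [[0.999, -0.048, 0.001], [-0.048, -0.999, 0.001], [0.001, -0.001, -1.0]]
force: [0.3, 0.3, -0.8]
opening: 0.0266
finger_force: 25.0
```

```bash
python3 -c "
from h import *
s,im=look('w2');go((.463,.371,.23,-3))
# predicted fold and rims
psi=np.radians(-2.8);u=np.array([np.cos(psi),np.sin(psi),0]);n=np.array([-u[1],u[0],0]);c=np.cos(.4887);q=np.sin(.4887)
A=np.array([.415,.373,.195]);e=u*c-np.array([0,0,q]);zz=u*q+np.array([0,0,c])
P=[A+e*a+zz*.036*abs(k)+n*.043*k for k in(-1,0,1) for a in(.1,.2,.34)]
print(proj('wrist',P,s).round())"
```

```text
now [0.4624 0.3746 0.2727] -2.74 tilt [-0.0002 -0.0004] t 3.9 open 0.0268 F [ 0.3282  0.2233 -0.8349] ff 25.000174641609192
  shift [0.0007 0.0036 0.0427] twist 0.26 rows>= 2
[[ 348.  143.]
 [ 342.   20.]
 [ 336. -123.]
 [ 284.  163.]
 [ 284.   53.]
 [ 284.  -76.]
 [ 223.  143.]
 [ 228.   20.]
 [ 233. -123.]]
```

View pics/w2.png

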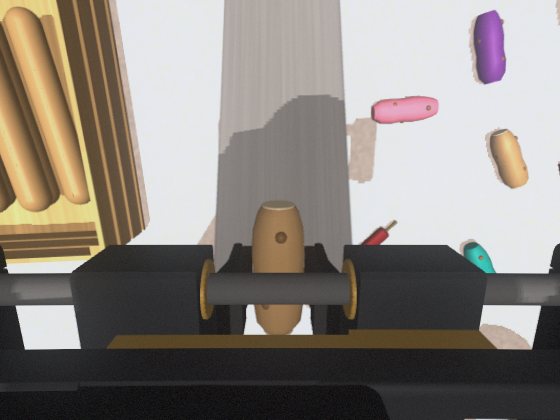

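Emit:
apply_moves --pt "0 0.001 0.015" --pt "0 0.003 0.03" --pt "0 0.003 0.043" --pt "0 0.003 0.043" --pt "0 0.003 0.043" --twist '[0, 0, 0, 0, 0]'

```text
time: 4.28
eef_pos: [0.4621, 0.3672, 0.2308]
eef_rot: [[0.999, -0.051, -0.001], [-0.051, -0.999, -0.001], [-0.001, 0.001, -1.0]]
force: [-0.0, 0.9, -0.0]
opening: 0.027
finger_force: 25.0
```

Emit:
apply_moves --pt "0 0 0" --pt "0 0 0" --pt "0 0 0" --pt "0 0 0" --twist '[0, 0, 0, 0]' --gripper 0.1

```text
time: 4.62
eef_pos: [0.4625, 0.3685, 0.2314]
eef_rot: [[0.999, -0.05, 0.001], [-0.05, -0.999, 0.001], [0.001, -0.001, -1.0]]
force: [-0.4, 0.0, -0.3]
opening: 0.038
finger_force: 0.0
```

Emit:
apply_moves --pt "0 0 -0.02" --pt "0 0 -0.04" --pt "0 0 -0.06" --pt "0 0 -0.06" --pt "0 0 -0.06" --twist '[0, 0, 0, 0, 0]'

```text
time: 5.03
eef_pos: [0.4626, 0.3688, 0.2921]
eef_rot: [[0.999, -0.05, 0.002], [-0.05, -0.999, 0.003], [0.002, -0.003, -1.0]]
force: [-0.2, 0.1, -0.9]
opening: 0.0397
finger_force: 0.0
```

```bash
python3 -c "
from h import *
s,im=look('w3');yams(s,im);go((.4828,.1035,.2,-2.7),(.4828,.1035,.2,24.5),(.4828,.1035,.023,24.5))"
```

```text
yam px [330. 339.] at [0.2336 0.3076] size mm [558.1  31.3] ang 87.7
yam px [495. 158.] at [0.4786 0.1009] size mm [70.5 28.1] ang 26.7
yam px [ 73. 128.] at [0.529  0.6418] size mm [298.4 195. ] ang 165.0
now [0.4621 0.3684 0.2906] -2.87 tilt [-0.0003 -0.0007] t 5.1 open 0.039 F [-0.6171  0.6556 -0.3844] ff 0.0
  shift [0.0339 0.2635 0.0906] twist -0.17 rows>= 7
  shift [ 0.  0. -0.] twist -27.2 rows>= 4
  shift [0.    0.    0.177] twist -0.0 rows>= 5
```

View pics/w3.png

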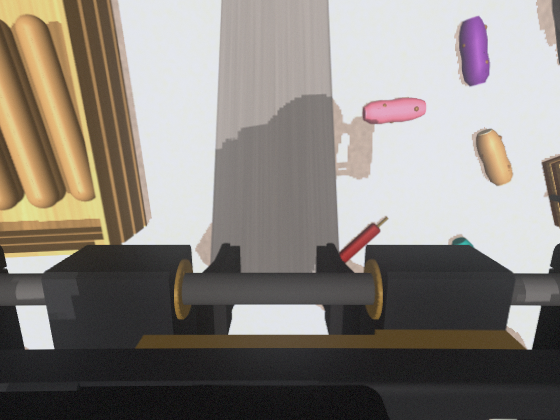

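Emit:
apply_moves --pt "0.005 0.04 0" --pt "0.01 0.08 0" --pt "0.015 0.12 0" --pt "0.02 0.16 0.02" --pt "0.025 0.195 0.045" --twist '[0, 0, 0, 0, 0]' --gripper -0.3

```text
time: 5.5
eef_pos: [0.4773, 0.1748, 0.2488]
eef_rot: [[0.999, -0.05, 0.003], [-0.05, -0.999, 0.002], [0.003, -0.002, -1.0]]
force: [1.1, -0.1, -0.9]
opening: 0.0552
finger_force: 0.0
```

Emit:
apply_moves --pt "0.005 0.035 0.03" --pt "0.008 0.068 0.06" --pt "0.008 0.068 0.08" --pt "0.008 0.068 0.08" --pt "0.008 0.068 0.08" --twist '[-7, -14, -21, -28, -28]'

```text
time: 5.92
eef_pos: [0.4802, 0.1063, 0.1658]
eef_rot: [[0.905, 0.425, -0.005], [0.425, -0.905, -0.003], [-0.006, 0.0, -1.0]]
force: [1.0, -0.5, 1.6]
opening: 0.0564
finger_force: 0.0
```

```bash
python3 -c "
from h import *
s,im=look('w4');yams(s,im);go((.4828,.1035,.023,25.5))"
```

```text
yam px [368. 327.] at [ 0.4043 -0.029 ] size mm [ 47.9 384.5] ang 115.3
yam px [395. 272.] at [ 0.4656 -0.0248] size mm [103.7  36.4] ang 64.4
yam px [280. 204.] at [0.4794 0.1034] size mm [71.5 26.1] ang 24.6
yam px [29. 83.] at [0.4818 0.3488] size mm [ 38.9 145.5] ang 2.4
now [0.4813 0.1074 0.1672] 24.96 tilt [-0.0027  0.0004] t 6.0 open 0.0567 F [ 0.2841 -0.1355  1.3654] ff 0.0
  shift [-0.0003  0.0041  0.1442] twist -0.54 rows>= 4
```

Emit:
apply_moves --pt "-0.001 0.004 0.035" --pt "-0.001 0.004 0.07" --pt "-0.001 0.004 0.1" --pt "-0.001 0.004 0.13" --pt "-0.001 0.004 0.144" --twist '[0, 0, 0, 0, 0]'

```text
time: 6.38
eef_pos: [0.4813, 0.1039, 0.0216]
eef_rot: [[0.907, 0.422, -0.004], [0.422, -0.907, -0.002], [-0.004, 0.0, -1.0]]
force: [-1.4, 0.5, 0.9]
opening: 0.0568
finger_force: 0.0
```

Emit:
apply_moves --pt "0 0 0" --pt "0 0 0" --pt "0 0 0" --pt "0 0 0" --pt "0 0 0" --twist '[0, 0, 0, 0, 0]' --gripper 1

```text
time: 6.8
eef_pos: [0.4836, 0.1047, 0.0258]
eef_rot: [[0.905, 0.425, 0.003], [0.425, -0.905, 0.002], [0.003, -0.0, -1.0]]
force: [0.7, 0.1, -0.0]
opening: 0.0311
finger_force: 0.0
```

Emit:
apply_moves --pt "0 0 0" --pt "0 0 0" --pt "0 0 -0.03" --pt "0 0 -0.07" --pt "0 0 -0.11" --twist '[0, 0, 0, 0, 0]'

```text
time: 7.22
eef_pos: [0.4816, 0.1034, 0.135]
eef_rot: [[0.905, 0.425, -0.003], [0.425, -0.905, -0.002], [-0.003, 0.0, -1.0]]
force: [1.9, 0.4, -0.1]
opening: 0.0275
finger_force: 25.0
```

Emit:
apply_moves --pt "0 0 -0.04" --pt "0 0 -0.08" --pt "0 0 -0.12" --pt "0 0 -0.14" --pt "0 0 -0.14" --twist '[7, 14, 21, 28, 28]'

```text
time: 7.63
eef_pos: [0.4848, 0.1048, 0.2805]
eef_rot: [[0.999, -0.053, 0.011], [-0.053, -0.999, 0.005], [0.011, -0.005, -1.0]]
force: [0.4, 0.1, -0.2]
opening: 0.027
finger_force: 25.0
```

```bash
python3 -c "
from h import *
go((.463,.371,.27,-3),(.463,.371,.23,-3))"
```

```text
now [0.4848 0.1048 0.2805] -3.05 tilt [ 0.0111 -0.0055] t 7.6 open 0.027 F [ 0.3789  0.101  -0.1798] ff 25.000806748867035
  shift [-0.036  -0.2647  0.0105] twist -0.05 rows>= 7
  shift [0.   0.   0.04] twist 0 rows>= 1
```

Emit:
apply_moves --pt "-0.005 -0.035 0" --pt "-0.01 -0.07 0" --pt "-0.015 -0.105 0" --pt "-0.02 -0.14 0" --pt "-0.025 -0.175 0" --twist '[0, 0, 0, 0, 0]'

```text
time: 8.05
eef_pos: [0.4654, 0.2811, 0.2735]
eef_rot: [[0.999, -0.049, -0.001], [-0.049, -0.999, -0.001], [-0.001, 0.001, -1.0]]
force: [-0.2, 0.5, -0.1]
opening: 0.027
finger_force: 25.0
```

Emit:
apply_moves --pt "-0.004 -0.03 0" --pt "-0.008 -0.06 0" --pt "-0.01 -0.08 0" --pt "-0.01 -0.09 0" --pt "-0.01 -0.09 0" --twist '[0, 0, 0, 0, 0]'

```text
time: 8.47
eef_pos: [0.4604, 0.3717, 0.2728]
eef_rot: [[0.999, -0.048, -0.002], [-0.048, -0.999, -0.002], [-0.001, 0.002, -1.0]]
force: [1.0, -0.8, -0.1]
opening: 0.027
finger_force: 25.0
```

Emit:
apply_moves --pt "0 0 0" --pt "0 0 0" --pt "0 0 0" --twist '[0, 0, 0]'

```text
time: 8.72
eef_pos: [0.461, 0.3691, 0.2745]
eef_rot: [[0.999, -0.051, -0.0], [-0.051, -0.999, -0.0], [-0.0, 0.0, -1.0]]
force: [0.6, -0.2, -1.3]
opening: 0.0272
finger_force: 25.0
```

```bash
python3 -c "
from h import *
go((.463,.371,.231,-3))"
```

```text
now [0.461  0.3691 0.2745] -2.94 tilt [-0.0001  0.0001] t 8.7 open 0.0272 F [ 0.5909 -0.2053 -1.3098] ff 24.998798668384552
  shift [ 0.0019 -0.002   0.0435] twist 0.06 rows>= 2
```

Emit:
apply_moves --pt "0.002 -0.001 0.015" --pt "0.002 -0.002 0.03" --pt "0.002 -0.002 0.043" --pt "0.002 -0.002 0.043" --pt "0.002 -0.002 0.043" --twist '[0, 0, 0, 0, 0]'

```text
time: 9.13
eef_pos: [0.4631, 0.3713, 0.2313]
eef_rot: [[0.999, -0.051, -0.0], [-0.051, -0.999, -0.001], [-0.0, 0.001, -1.0]]
force: [0.0, 0.6, 0.1]
opening: 0.0275
finger_force: 25.0
```

Emit:
apply_moves --pt "0 0 0" --pt "0 0 0" --pt "0 0 0" --pt "0 0 0" --twist '[0, 0, 0, 0]' --gripper 0.1

```text
time: 9.47
eef_pos: [0.4632, 0.3726, 0.2323]
eef_rot: [[0.999, -0.05, 0.001], [-0.05, -0.999, 0.001], [0.001, -0.001, -1.0]]
force: [-0.4, 0.7, -0.9]
opening: 0.0381
finger_force: 0.0
```

Emit:
apply_moves --pt "0 0 -0.02" --pt "0 0 -0.04" --pt "0 0 -0.06" --pt "0 0 -0.06" --pt "0 0 -0.06" --twist '[0, 0, 0, 0, 0]'

```text
time: 9.88
eef_pos: [0.4632, 0.3729, 0.2929]
eef_rot: [[0.999, -0.05, 0.002], [-0.05, -0.999, 0.003], [0.002, -0.003, -1.0]]
force: [-0.4, 0.5, -0.7]
opening: 0.0388
finger_force: 0.0
```

```bash
python3 -c "
from h import *
t=arm.capture('top');c=arm.capture('scene')
a=cv2.resize(t[125:295,110:430],None,fx=2,fy=2,interpolation=3);b=cv2.resize(c[180:400,340:500],(256,340),interpolation=3)
b=cv2.resize(c[190:360,340:500],None,fx=2,fy=2,interpolation=3)[:340,:160*2]
cv2.imwrite('pics/c1.png',np.hstack([a[:,:420],b])[:,:,::-1])
for (c_,wh,a_),ct in blobs(t,(8,90,90),(22,200,255),60):
    if max(wh)<25: print('top yam',c_,plane('top',[c_],.014))
go((.591,-.236,.27,-3),(.591,-.236,.17,-3))"
```

```text
top yam (349.4586181640625, 198.49656677246094) [[ 0.5925 -0.2369  0.014 ]]
now [0.4625 0.3721 0.2906] -2.87 tilt [-0.0011  0.0006] t 10.0 open 0.0391 F [ 0.0869 -0.7257  0.1238] ff 0.0
  shift [0.1587 0.6009 0.0206] twist 0.13 rows>= 15
  shift [0.  0.  0.1] twist 0 rows>= 3
```

View pics/c1.png

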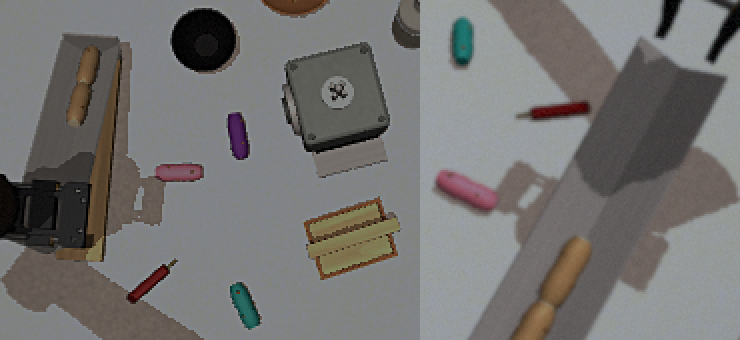

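Emit:
apply_moves --pt "0.01 0.04 0" --pt "0.02 0.08 0" --pt "0.03 0.12 0" --pt "0.04 0.16 0" --pt "0.05 0.2 0" --twist '[0, 0, 0, 0, 0]' --gripper -0.3

```text
time: 10.4
eef_pos: [0.5023, 0.1681, 0.2901]
eef_rot: [[0.999, -0.049, -0.002], [-0.049, -0.999, -0.001], [-0.002, 0.001, -1.0]]
force: [0.8, 0.1, -0.7]
opening: 0.0559
finger_force: 0.0
```

Emit:
apply_moves --pt "0.01 0.04 0" --pt "0.02 0.08 0" --pt "0.03 0.12 0" --pt "0.04 0.16 0" --pt "0.05 0.2 0" --twist '[0, 0, 0, 0, 0]'

```text
time: 10.82
eef_pos: [0.5423, -0.0341, 0.2903]
eef_rot: [[0.999, -0.05, -0.002], [-0.05, -0.999, -0.0], [-0.002, 0.0, -1.0]]
force: [0.8, -0.3, 0.7]
opening: 0.0569
finger_force: 0.0
```

Emit:
apply_moves --pt "0.012 0.04 0" --pt "0.024 0.08 0" --pt "0.036 0.12 0" --pt "0.048 0.16 0.01" --pt "0.058 0.19 0.03" --twist '[0, 0, 0, 0, 0]'

```text
time: 11.23
eef_pos: [0.5924, -0.228, 0.2624]
eef_rot: [[0.999, -0.051, 0.004], [-0.051, -0.999, -0.002], [0.004, 0.001, -1.0]]
force: [1.1, 0.7, 0.3]
opening: 0.0565
finger_force: 0.0
```

Emit:
apply_moves --pt "0 0.01 0.03" --pt "0 0.01 0.06" --pt "0 0.01 0.09" --pt "0 0.01 0.09" --pt "0 0.01 0.09" --twist '[0, 0, 0, 0, 0]'

```text
time: 11.65
eef_pos: [0.5896, -0.2348, 0.1691]
eef_rot: [[0.999, -0.05, -0.006], [-0.05, -0.999, 0.0], [-0.006, -0.0, -1.0]]
force: [-0.2, 0.1, 0.4]
opening: 0.0566
finger_force: 0.0
```

```bash
python3 -c "
from h import *
s,im=look('w5');yams(s,im);go((.591,-.236,.023,-3))"
```

```text
yam px [368. 338.] at [ 0.4435 -0.3182] size mm [388.3  22.4] ang 87.6
yam px [277. 200.] at [ 0.5912 -0.2336] size mm [26.9 71.1] ang 176.7
yam px [428. 145.] at [ 0.6305 -0.3622] size mm [120.4 127.5] ang 177.8
now [ 0.5912 -0.235   0.1716] -2.82 tilt [-0.0006  0.0009] t 11.7 open 0.0567 F [ 0.7905 -0.2942  1.2517] ff 0.0
  shift [-0.0001  0.0011  0.1486] twist 0.18 rows>= 4
```

Emit:
apply_moves --pt "0 -0.001 0.035" --pt "0 -0.001 0.07" --pt "0 -0.001 0.1" --pt "0 -0.001 0.13" --pt "0 -0.001 0.148" --twist '[0, 0, 0, 0, 0]'

```text
time: 12.12
eef_pos: [0.5915, -0.2333, 0.023]
eef_rot: [[0.999, -0.049, 0.001], [-0.049, -0.999, -0.0], [0.001, 0.0, -1.0]]
force: [-1.3, -0.3, 0.0]
opening: 0.0564
finger_force: 0.0
```

Emit:
apply_moves --pt "0 0 0" --pt "0 0 0" --pt "0 0 0" --pt "0 0 0" --pt "0 0 0" --twist '[0, 0, 0, 0, 0]' --gripper 1

```text
time: 12.53
eef_pos: [0.5923, -0.2339, 0.0258]
eef_rot: [[0.999, -0.05, 0.004], [-0.05, -0.999, -0.001], [0.004, 0.001, -1.0]]
force: [0.4, 0.5, 0.2]
opening: 0.0311
finger_force: 0.0
```

Emit:
apply_moves --pt "0 0 0" --pt "0 0 0" --pt "0 0 -0.03" --pt "0 0 -0.07" --pt "0 0 -0.11" --twist '[0, 0, 0, 0, 0]'

```text
time: 12.95
eef_pos: [0.5898, -0.2336, 0.1335]
eef_rot: [[0.999, -0.05, -0.004], [-0.05, -0.999, 0.001], [-0.004, -0.0, -1.0]]
force: [0.2, 0.9, -0.2]
opening: 0.0273
finger_force: 25.0
```

Emit:
apply_moves --pt "0 0 -0.04" --pt "0 0 -0.08" --pt "0 0 -0.12" --pt "0 0 -0.15" --pt "0 0 -0.15" --twist '[0, 0, 0, 0, 0]'

```text
time: 13.37
eef_pos: [0.5935, -0.235, 0.2924]
eef_rot: [[0.999, -0.049, 0.015], [-0.049, -0.999, -0.005], [0.015, 0.004, -1.0]]
force: [0.4, -0.1, -0.2]
opening: 0.0272
finger_force: 25.0
```

Emit:
apply_moves --pt "-0.01 -0.04 0" --pt "-0.02 -0.08 0" --pt "-0.03 -0.12 0" --pt "-0.04 -0.16 0" --pt "-0.05 -0.2 0" --twist '[0, 0, 0, 0, 0]'

```text
time: 13.78
eef_pos: [0.5498, -0.03, 0.283]
eef_rot: [[0.999, -0.051, -0.0], [-0.051, -0.999, 0.0], [-0.0, -0.0, -1.0]]
force: [1.0, 0.9, -0.9]
opening: 0.0269
finger_force: 25.0
```

Emit:
apply_moves --pt "-0.01 -0.04 0" --pt "-0.02 -0.08 0" --pt "-0.03 -0.12 0" --pt "-0.04 -0.16 0" --pt "-0.05 -0.2 0" --twist '[0, 0, 0, 0, 0]'

```text
time: 14.2
eef_pos: [0.5098, 0.1724, 0.2832]
eef_rot: [[0.999, -0.05, -0.0], [-0.05, -0.999, 0.0], [-0.0, -0.0, -1.0]]
force: [0.8, 0.4, -0.5]
opening: 0.0273
finger_force: 25.0
```

Emit:
apply_moves --pt "-0.01 -0.04 0" --pt "-0.02 -0.08 0" --pt "-0.03 -0.12 0" --pt "-0.04 -0.15 0" --pt "-0.05 -0.17 0" --twist '[0, 0, 0, 0, 0]'

```text
time: 14.62
eef_pos: [0.4685, 0.3458, 0.2825]
eef_rot: [[0.999, -0.048, -0.001], [-0.048, -0.999, -0.0], [-0.001, 0.0, -1.0]]
force: [0.2, 0.0, -0.3]
opening: 0.0274
finger_force: 25.0
```

Emit:
apply_moves --pt "0 -0.01 0" --pt "0 -0.02 0" --pt "0 -0.025 0" --pt "0 -0.025 0" --pt "0 -0.025 0" --twist '[0, 0, 0, 0, 0]'

```text
time: 15.03
eef_pos: [0.4712, 0.3672, 0.2831]
eef_rot: [[0.999, -0.051, -0.0], [-0.051, -0.999, -0.001], [-0.0, 0.001, -1.0]]
force: [-1.3, -0.3, -0.7]
opening: 0.0276
finger_force: 25.0
```

```bash
python3 -c "
from h import *
go((.463,.371,.231,-3))"
```

```text
now [0.4712 0.3672 0.2831] -2.93 tilt [-0.0004  0.0005] t 15.0 open 0.0276 F [-1.3287 -0.3445 -0.7142] ff 24.997325241565704
  shift [-0.0083 -0.0034  0.0521] twist 0.07 rows>= 2
```

Next after release: view the crank from above (hub ≈ (0.4705, -0.198)), safe path at height.

Emit:
apply_moves --pt "-0.004 -0.002 0.015" --pt "-0.008 -0.003 0.03" --pt "-0.008 -0.003 0.045" --pt "-0.008 -0.003 0.052" --pt "-0.008 -0.003 0.052" --twist '[0, 0, 0, 0, 0]'

```text
time: 15.45
eef_pos: [0.4626, 0.3697, 0.2297]
eef_rot: [[0.999, -0.051, -0.003], [-0.051, -0.999, -0.003], [-0.002, 0.003, -1.0]]
force: [-0.3, -0.3, -0.2]
opening: 0.0276
finger_force: 25.0
```

Emit:
apply_moves --pt "0 0 0" --pt "0 0 0" --pt "0 0 0" --pt "0 0 0" --twist '[0, 0, 0, 0]' --gripper 0.1

```text
time: 15.78
eef_pos: [0.4634, 0.3716, 0.2324]
eef_rot: [[0.999, -0.05, 0.001], [-0.05, -0.999, 0.001], [0.001, -0.002, -1.0]]
force: [-0.3, -0.2, -0.5]
opening: 0.0382
finger_force: 0.0
```

Emit:
apply_moves --pt "0 0 -0.02" --pt "0 0 -0.04" --pt "0 0 -0.06" --pt "0 0 -0.06" --pt "0 0 -0.06" --twist '[0, 0, 0, 0, 0]'

```text
time: 16.2
eef_pos: [0.4633, 0.3719, 0.2931]
eef_rot: [[0.999, -0.05, 0.002], [-0.05, -0.999, 0.003], [0.002, -0.003, -1.0]]
force: [0.4, -1.0, -0.1]
opening: 0.0393
finger_force: 0.0
```

Emit:
apply_moves --pt "0 0.04 0" --pt "0 0.08 0" --pt "0 0.12 0" --pt "0 0.16 0" --pt "0 0.2 0" --twist '[0, 0, 0, 0, 0]' --gripper -0.6

```text
time: 16.62
eef_pos: [0.4519, 0.1697, 0.2903]
eef_rot: [[0.999, -0.049, -0.002], [-0.049, -0.999, -0.001], [-0.002, 0.001, -1.0]]
force: [0.6, -0.3, 0.2]
opening: 0.064
finger_force: 0.0
```

Emit:
apply_moves --pt "0 0.04 0" --pt "0 0.08 0" --pt "0 0.12 0" --pt "0 0.16 0" --pt "0 0.2 0" --twist '[0, 0, 0, 0, 0]'

```text
time: 17.03
eef_pos: [0.4418, -0.0299, 0.2907]
eef_rot: [[0.999, -0.049, -0.001], [-0.049, -0.999, 0.0], [-0.001, -0.0, -1.0]]
force: [0.8, -1.3, -0.6]
opening: 0.0692
finger_force: 0.0
```

Emit:
apply_moves --pt "0.01 0.04 0" --pt "0.02 0.08 0" --pt "0.03 0.12 0" --pt "0.035 0.15 0" --pt "0.035 0.17 0.02" --twist '[0, 0, 3, 9, 15]'

```text
time: 17.45
eef_pos: [0.4715, -0.2031, 0.2735]
eef_rot: [[0.95, -0.313, 0.006], [-0.313, -0.95, -0.002], [0.007, 0.0, -1.0]]
force: [0.8, -0.7, 0.3]
opening: 0.0698
finger_force: 0.0
```

```bash
python3 -c "
from h import *
t=arm.capture('top')
for (c_,wh,a_),ct in blobs(t,(8,90,90),(22,200,255),40):
    if max(wh)<60: print('top',np.round(c_),np.round(wh))
a=cv2.resize(t[125:295,110:430],None,fx=2.5,fy=2.5,interpolation=3);cv2.imwrite('pics/c2.png',a[:,:,::-1])
go((.4705,-.198,.2,-18))"
```

```text
top [271. 257.] [14. 12.]
top [268. 241.] [14. 10.]
top [148. 177.] [ 7. 59.]
top [404. 136.] [57.  6.]
top [256. 110.] [41. 43.]
now [ 0.4678 -0.2033  0.2668] -18.67 tilt [-0.0058  0.0004] t 17.5 open 0.0697 F [-0.3848 -1.2228 -3.5563] ff 0.0
  shift [ 0.0008 -0.0059  0.0668] twist -0.67 rows>= 2
```

View pics/c2.png

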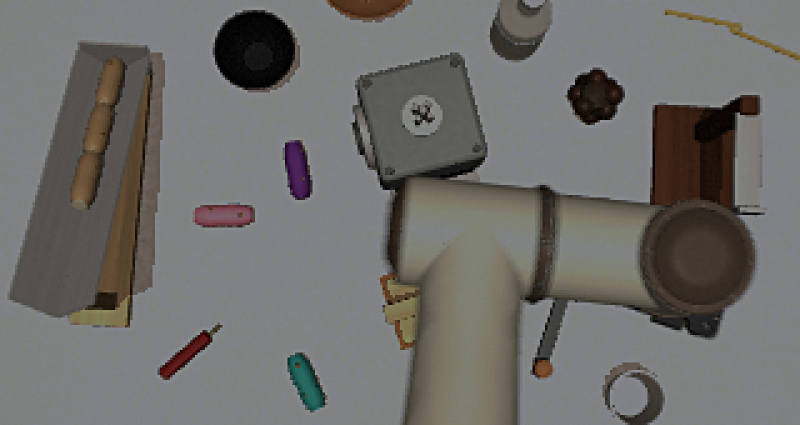

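Emit:
apply_moves --pt "0 -0.002 0.03" --pt "0 -0.005 0.06" --pt "0 -0.005 0.075" --pt "0 -0.005 0.075" --pt "0 -0.005 0.075" --twist '[0, 0, 0, 0, 0]'

```text
time: 17.92
eef_pos: [0.4704, -0.1949, 0.1954]
eef_rot: [[0.952, -0.306, -0.003], [-0.306, -0.952, -0.0], [-0.003, 0.001, -1.0]]
force: [0.7, -0.8, -0.0]
opening: 0.0697
finger_force: 0.0
```

Emit:
apply_moves --pt "0 0 0" --pt "0 0 0" --twist '[0, 0]'

```text
time: 18.08
eef_pos: [0.4719, -0.195, 0.1978]
eef_rot: [[0.952, -0.306, 0.003], [-0.306, -0.952, -0.001], [0.003, -0.0, -1.0]]
force: [0.9, -0.6, 0.1]
opening: 0.0694
finger_force: 0.0
```

```bash
python3 -c "
from h import *
s,im=look('w6');go((.4705,-.198,.023,-18))
print(proj('wrist',[(.4705,-.198,.032)],s))"
```

```text
now [ 0.4718 -0.1949  0.1978] -17.84 tilt [ 0.0029 -0.0005] t 18.1 open 0.0697 F [ 0.9567 -1.241  -0.4741] ff 0.0
  shift [-0.0003  0.0033  0.1748] twist 0.16 rows>= 5
[[281.8414 201.9865]]
```

View pics/w6.png

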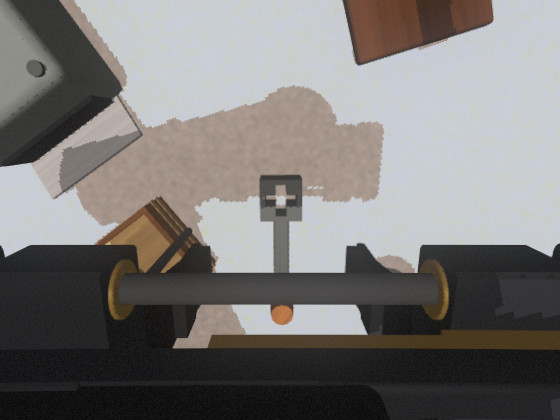

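Emit:
apply_moves --pt "0 0.001 0" --pt "0 0.003 0" --pt "0 0.003 0" --pt "0 0.003 0" --pt "0 0.003 0" --twist '[7, 14, 21, 28, 35]'

```text
time: 18.55
eef_pos: [0.4706, -0.1978, 0.1975]
eef_rot: [[0.599, -0.801, 0.002], [-0.801, -0.599, -0.0], [0.002, -0.002, -1.0]]
force: [-1.2, -0.3, 0.1]
opening: 0.0696
finger_force: 0.0
```

Emit:
apply_moves --pt "0 0 0" --pt "0 0 0" --pt "0 0 0" --pt "0 0 0" --pt "0 0 0" --twist '[7, 14, 21, 28, 35]'

```text
time: 18.97
eef_pos: [0.4706, -0.1977, 0.1976]
eef_rot: [[0.031, -1.0, 0.002], [-1.0, -0.031, -0.0], [0.0, -0.002, -1.0]]
force: [-0.4, 1.1, -0.1]
opening: 0.0697
finger_force: 0.0
```

Emit:
apply_moves --pt "0 0 0.02" --pt "0 0 0.04" --pt "0 0 0.06" --pt "0 0 0.06" --pt "0 0 0.06" --twist '[7, 14, 20.2, 20.2, 20.2]'

```text
time: 19.38
eef_pos: [0.4701, -0.1978, 0.1367]
eef_rot: [[-0.307, -0.952, -0.001], [-0.952, 0.307, -0.0], [0.0, 0.0, -1.0]]
force: [0.2, -0.2, 0.4]
opening: 0.0693
finger_force: 0.0
```

Emit:
apply_moves --pt "0 0 0" --pt "0 0 0" --pt "0 0 0" --twist '[0, 0, 0]'

```text
time: 19.63
eef_pos: [0.4709, -0.1979, 0.1378]
eef_rot: [[-0.309, -0.951, 0.003], [-0.951, 0.309, -0.0], [-0.0, -0.003, -1.0]]
force: [-0.8, 0.5, 0.7]
opening: 0.07
finger_force: 0.0
```

```bash
python3 -c "
from h import *
s,im=look('w7');go((.4705,-.198,.033,-108))
g=cv2.cvtColor(im,cv2.COLOR_RGB2GRAY)
print(proj('wrist',[(.4705,-.198,.032)],s))
cv2.imwrite('pics/w7z.png',cv2.resize(im[100:260,170:390],None,fx=3,fy=3,interpolation=3)[:,:,::-1])"
```

```text
now [ 0.4707 -0.1978  0.1376] -108.01 tilt [-0.0005 -0.0024] t 19.7 open 0.0694 F [-0.6606  0.3475 -0.1281] ff 0.0
  shift [0.0002 0.0002 0.1046] twist -0.01 rows>= 3
[[279.1404 216.8925]]
```

View pics/w7z.png

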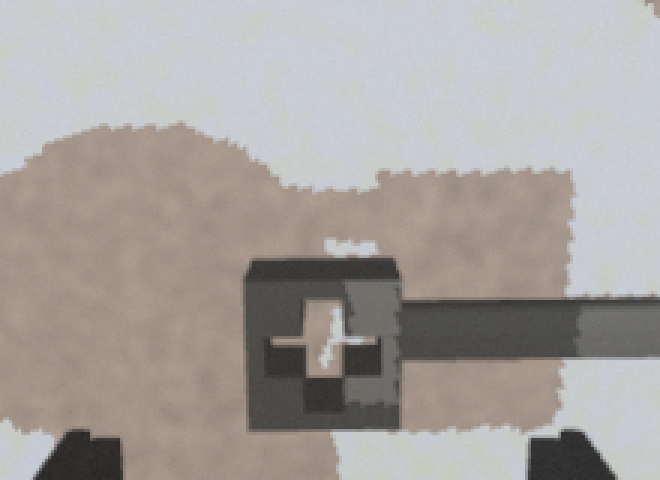

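Emit:
apply_moves --pt "-0.001 -0.001 0.03" --pt "-0.001 -0.001 0.06" --pt "-0.001 -0.001 0.085" --pt "-0.001 -0.001 0.1" --pt "-0.001 -0.001 0.105" --twist '[0, 0, 0, 0, 0]'

```text
time: 20.1
eef_pos: [0.4699, -0.1969, 0.0294]
eef_rot: [[-0.31, -0.951, -0.004], [-0.951, 0.31, 0.001], [0.001, 0.004, -1.0]]
force: [-0.2, 0.1, -1.1]
opening: 0.0695
finger_force: 0.0
```

Emit:
apply_moves --pt "0 0 0" --pt "0 0 0" --pt "0 0 0" --pt "0 0 0" --pt "0 0 0" --twist '[0, 0, 0, 0, 0]' --gripper 1 --force 45

```text
time: 20.52
eef_pos: [0.472, -0.1972, 0.0324]
eef_rot: [[-0.31, -0.951, 0.002], [-0.951, 0.31, -0.0], [-0.0, -0.002, -1.0]]
force: [0.1, -0.2, 0.1]
opening: 0.0441
finger_force: 0.0
```

Emit:
apply_moves --pt "0 0 0" --pt "0 0 0" --pt "0 0 0" --pt "0 0 0" --twist '[0, 0, 0, 0]'

```text
time: 20.85
eef_pos: [0.4719, -0.1972, 0.0322]
eef_rot: [[-0.31, -0.951, 0.001], [-0.951, 0.31, -0.0], [-0.0, -0.001, -1.0]]
force: [-1.5, 1.4, 5.6]
opening: 0.0395
finger_force: 44.9
```

Emit:
apply_moves --pt "0 0 -0.02" --pt "0 0 -0.05" --pt "0 0 -0.09" --pt "0 0 -0.13" --pt "0 0 -0.17" --twist '[0, 0, 0, 0, 0]'

```text
time: 21.27
eef_pos: [0.4701, -0.1968, 0.2021]
eef_rot: [[-0.31, -0.951, -0.002], [-0.951, 0.31, 0.001], [-0.0, 0.003, -1.0]]
force: [1.2, -0.2, -3.9]
opening: 0.0399
finger_force: 44.9
```

Emit:
apply_moves --pt "0 0 -0.03" --pt "0 0 -0.06" --pt "0 0 -0.08" --pt "0 0 -0.08" --pt "0 0 -0.08" --twist '[0, 0, 0, 0, 0]'

```text
time: 21.68
eef_pos: [0.471, -0.1967, 0.281]
eef_rot: [[-0.31, -0.951, 0.001], [-0.951, 0.31, 0.001], [-0.001, -0.0, -1.0]]
force: [-1.0, -0.3, -4.4]
opening: 0.0399
finger_force: 44.9
```

```bash
python3 -c "
from h import *
t=arm.capture('top')
cv2.imwrite('pics/m1.png',cv2.resize(t[135:225,240:330],None,fx=6,fy=6,interpolation=3)[:,:,::-1])
T=lambda x,y:(110+x/2.5,125+y/2.5)
print(plane('top',[T(358,80),T(460,53),T(487,160),T(422,114)],.1))
go((.657,-.013,.28,-108))
"
```

```text
[[ 0.6977  0.0626  0.1   ]
 [ 0.7333 -0.0565  0.1   ]
 [ 0.6069 -0.0902  0.1   ]
 [ 0.6593 -0.0133  0.1   ]]
now [ 0.4702 -0.1966  0.2795] -108.09 tilt [-0.0008  0.0033] t 21.7 open 0.0397 F [ 0.4215  0.8817 -3.6337] ff 44.919116981327534
  shift [-0.2325 -0.1206 -0.0005] twist -0.09 rows>= 7
```

View pics/m1.png

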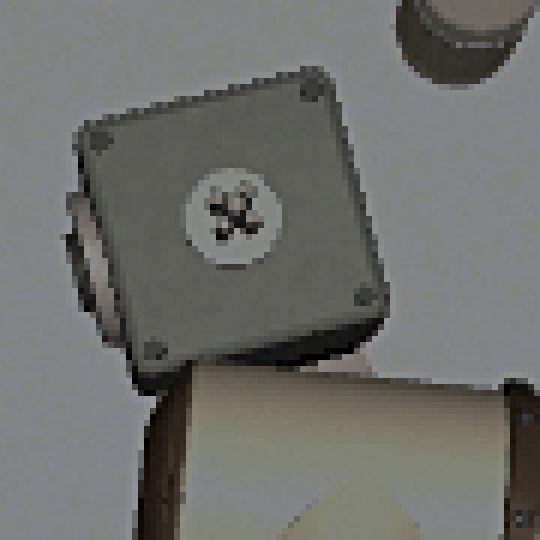

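Emit:
apply_moves --pt "-0.025 -0.01 0" --pt "-0.06 -0.023 0" --pt "-0.095 -0.036 0" --pt "-0.13 -0.05 0" --pt "-0.165 -0.064 0" --twist '[0, 0, 0, 0, 0]'

```text
time: 22.15
eef_pos: [0.5828, -0.0587, 0.2781]
eef_rot: [[-0.311, -0.951, -0.006], [-0.951, 0.311, -0.0], [0.002, 0.006, -1.0]]
force: [0.7, -1.1, -3.4]
opening: 0.0397
finger_force: 44.9
```

Emit:
apply_moves --pt "-0.035 -0.013 0.005" --pt "-0.07 -0.027 0.01" --pt "-0.105 -0.041 0.02" --pt "-0.13 -0.052 0.03" --pt "-0.148 -0.057 0.04" --twist '[0, 0, 0, 0, 0]'

```text
time: 22.57
eef_pos: [0.6839, 0.0653, 0.236]
eef_rot: [[-0.309, -0.951, -0.006], [-0.951, 0.309, -0.001], [0.003, 0.005, -1.0]]
force: [0.6, -0.2, -3.1]
opening: 0.0397
finger_force: 44.9
```

Emit:
apply_moves --pt "0 0 0" --pt "0 0 0" --pt "0 0 0" --pt "0 0 0" --twist '[0, 0, 0, 0]'

```text
time: 22.9
eef_pos: [0.6828, 0.062, 0.241]
eef_rot: [[-0.311, -0.95, -0.001], [-0.95, 0.311, -0.0], [0.001, 0.001, -1.0]]
force: [0.4, -0.2, -2.8]
opening: 0.0398
finger_force: 44.9
```

```bash
python3 -c "
from h import *
s,im=look('w8');go()
p=proj('wrist',[(.657,-.013,.135)],s)[0];print(p)
x,y=int(p[0]),int(p[1])
x0,y0=max(0,x-70),max(0,y-60);print(x0,y0)
cv2.imwrite('pics/w8z.png',cv2.resize(im[y0:y0+120,x0:x0+140],None,fx=5,fy=5,interpolation=3)[:,:,::-1])"
```

```text
now [0.683  0.0619 0.2417] -108.12 tilt [ 0.0001 -0.0001] t 22.9 open 0.0394 F [ 0.2682  0.1205 -2.9847] ff 44.91905763745308
[279.8595 109.4876]
209 49
```

View pics/w8z.png

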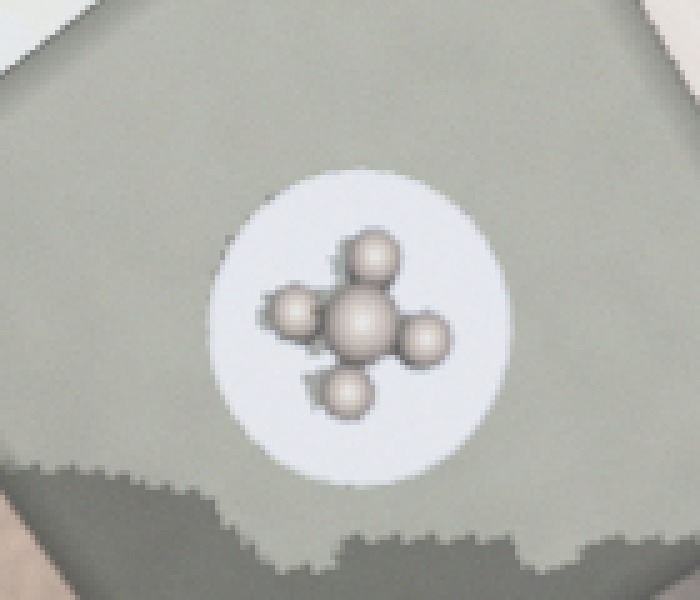

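```bash
python3 -c "
from h import *
s=np.load('pics/w8.npy',allow_pickle=True).item();im=cv2.imread('pics/w8.png')
B=np.array([(376,256),(425,340),(349,392),(297,312)])/5+[209,49]-.4
b=plane('wrist',B,.131,s);print(b,'ctr',b.mean(0))
for i in(0,1):
  d=b[i]-b[i+2];print(np.degrees(np.arctan2(d[1],d[0])),np.linalg.norm(d))
print('core',plane('wrist',[np.array([363,323])/5+[209,49]-.4],.1415,s),'collar',plane('wrist',[np.array([361,327])/5+[209,49]-.4],.105,s))
g=cv2.cvtColor(im,cv2.COLOR_BGR2GRAY)
for y in range(205,262,2): print(y,g[y,225:335:8])
R=np.array(s['eef_rot']);p=np.array(s['eef_pos'])
for q in((.02,-.02,.001),(.02,.02,.001),(.02,-.02,.033),(.02,.02,.033)): print(q,proj('wrist',[p+R@np.array(q)],s))
"
```

```text
[[ 0.6522 -0.0186  0.131 ]
 [ 0.649  -0.0054  0.131 ]
 [ 0.6617 -0.0019  0.131 ]
 [ 0.6654 -0.0148  0.131 ]] ctr [ 0.6571 -0.0102  0.131 ]
-119.69839275101266 0.019182745437575716
150.0731699977683 0.018910699068910852
core [[ 0.657  -0.0101  0.1415]] collar [[ 0.6568 -0.0106  0.105 ]]
205 [179 180 185 177 111  91 109 102 184 179 186 181 186 230]
207 [181 178 179 179 108  89 103 177 183 205 184 181 189 231]
209 [183 174 176 181 104  92  95 186 183 228 180 184 186 230]
211 [186 172 178 184  96 107 124 185 179 230 224 231 211 231]
213 [182 181 178 179 125 101 181 180 173 228 230 229 230 230]
215 [177 184 181 176 178 130 179 180 177 225 231 230 230 231]
217 [179 181 184 177 173 182 183 179 178 198 219 220 230 230]
219 [180 181 114 100  76  76  69  63  59  58  61  63 229 210]
221 [177 177  61  63  61  61  62  59  59  64  62  61 230 181]
223 [181 176  65  62  60  61  59  61  59  58  59  63 229 179]
225 [179 178  62  62  60  58  60  61  58  57  60  64 229 182]
227 [175 180  63  62  61  59  57  62  57  61  60  63 173 182]
229 [178 179  64  61  58  60  57  62  59  61  58  63 178 184]
231 [22
[... 440 characters left out ...]
 87  87  86  86  87  85  84  83  83  86  82  43]
247 [55 63 87 87 83 85 94 94 84 83 83 83 77 41]
249 [ 51  60  88  87  87  86 184 177  65  83  85  83  77  40]
251 [ 51  56  87  85  88  84 181 178  67  83  82  85  75  39]
253 [ 49  56  87  85  83  83 179 177  76  82  79  82  71  44]
255 [ 47  51  84  86  85  85 180 174  81  83  83  81  68  39]
257 [ 51  49  86  84  87  84 173 171  90  81  82  81  73  44]
259 [ 50  53  85  87  83  84 171 174  95  82  82  82  67  36]
261 [ 48  46  88  85  83  83 174 177  96  81  83  81  70  45]
(0.02, -0.02, 0.001) [[233.9644 236.4787]]
(0.02, 0.02, 0.001) [[322.3119 236.5233]]
(0.02, -0.02, 0.033) [[241.4774 217.5608]]
(0.02, 0.02, 0.033) [[314.8879 217.5916]]
```

```bash
python3 -c "
from h import *
im=cv2.imread('pics/w8.png');g=cv2.cvtColor(im,cv2.COLOR_BGR2GRAY).astype(int)
print(g[250:260,228:240].mean(0).round(),'\n',g[250:260,262:300].mean(0).round(),'\n',g[220:236,236:248].mean(0).round(),g[220:236,308:322].mean(0).round())
s=np.load('pics/w8.npy',allow_pickle=True).item();R=np.array(s['eef_rot']);p=np.array(s['eef_pos'])
print(proj('wrist',[p+R@np.array(q) for q in((.012,-.00525,.001),(.012,.00525,.001))],s))
r=np.radians(-119.8);X=np.array([np.cos(r),np.sin(r)]);t=np.array([.657,-.0103])+.0005*X
print(t);go((*t,.2417,-119.8),(*t,.138,-119.8))
"
```

```text
[53. 51. 52. 52. 51. 53. 76. 86. 86. 86. 86. 86.] 
 [ 84.  84.  83.  84.  68.  85. 153. 174. 175. 176. 177. 177. 176. 176.
 176. 174. 174. 173. 173. 175. 177. 177. 176. 175. 174. 176. 133.  80.
  79.  83.  82.  83.  83.  83.  83.  82.  82.  82.] 
 [142. 124. 107.  89.  74.  63.  64.  64.  63.  63.  63.  62.] [ 60.  60.  61.  60.  60.  61.  61.  67.  91. 117. 142. 160. 177. 194.]
[[266.6855 253.0402]
 [289.5673 253.0535]]
[ 0.6568 -0.0107]
now [0.683  0.0619 0.2417] -108.12 tilt [ 0.0001 -0.0001] t 22.9 open 0.0394 F [ 0.2682  0.1205 -2.9847] ff 44.91905763745308
  shift [ 0.0772  0.0023 -0.    ] twist 11.68 rows>= 2
  shift [0.     0.     0.1037] twist -0.0 rows>= 3
```

Emit:
apply_moves --pt "0.015 0 0" --pt "0.035 0.001 0" --pt "0.055 0.002 0" --pt "0.07 0.002 0" --pt "0.077 0.002 0" --twist '[3, 6, 9, 11.7, 11.7]'

```text
time: 23.37
eef_pos: [0.6565, -0.0121, 0.2426]
eef_rot: [[-0.499, -0.866, 0.001], [-0.866, 0.499, 0.0], [-0.001, -0.001, -1.0]]
force: [-0.2, 0.8, -2.8]
opening: 0.04
finger_force: 44.9
```

Emit:
apply_moves --pt "0 0 0.015" --pt "0 0 0.03" --pt "0 0 0.045" --pt "0 0 0.05" --pt "0 0 0.05" --twist '[0, 0, 0, 0, 0]'

```text
time: 23.78
eef_pos: [0.6567, -0.0099, 0.1901]
eef_rot: [[-0.496, -0.868, -0.003], [-0.868, 0.496, -0.0], [0.002, 0.002, -1.0]]
force: [0.5, -0.4, -3.3]
opening: 0.0396
finger_force: 44.9
```

Emit:
apply_moves --pt "0 0 0" --pt "0 0 0" --pt "0 0 0" --pt "0 0 0" --twist '[0, 0, 0, 0]'

```text
time: 24.12
eef_pos: [0.6581, -0.0095, 0.1924]
eef_rot: [[-0.496, -0.868, 0.002], [-0.868, 0.496, 0.0], [-0.001, -0.001, -1.0]]
force: [-0.5, -0.2, -3.2]
opening: 0.0398
finger_force: 44.9
```

```bash
python3 -c "
from h import *
go((.6568,-.0107,.1917,-119.8))
s,im=look('w9');p=arm.sense()
cv2.imwrite('pics/w9z.png',cv2.resize(im[150:290,200:360],None,fx=4,fy=4,interpolation=3)[:,:,::-1])
"
```

```text
now [ 0.6581 -0.0095  0.1924] -119.74 tilt [-0.0012 -0.0014] t 24.1 open 0.0398 F [-0.4991 -0.2326 -3.2235] ff 44.91920627653599
  shift [0.0017 0.0005 0.0007] twist 0.06 rows>= 1
```

Emit:
apply_moves --pt "0.0015 0.0005 0" --pt "0.0015 0.0005 0.006" --pt "0.0015 0.0005 0.012" --pt "0.0015 0.0005 0.018" --pt "0.0015 0.0005 0.023" --twist '[0, 0, 0, 0, 0]'

```text
time: 24.58
eef_pos: [0.6559, -0.0108, 0.167]
eef_rot: [[-0.497, -0.868, -0.002], [-0.868, 0.497, -0.0], [0.001, 0.001, -1.0]]
force: [-0.1, -0.3, -3.4]
opening: 0.0397
finger_force: 44.9
```

Emit:
apply_moves --pt "0 0 0.003" --pt "0 0 0.006" --pt "0 0 0.008" --pt "0 0 0.008" --pt "0 0 0.008" --twist '[0, 0, 0, 0, 0]'

```text
time: 25.0
eef_pos: [0.6565, -0.0107, 0.1604]
eef_rot: [[-0.496, -0.868, 0.0], [-0.868, 0.496, -0.0], [0.0, -0.0, -1.0]]
force: [0.3, -0.1, -3.2]
opening: 0.0397
finger_force: 44.9
```

Emit:
apply_moves --pt "0 0 0.005" --pt "0 0 0.01" --pt "0 0 0.015" --pt "0 0 0.019" --pt "0 0 0.019" --twist '[0, 0, 0, 0, 0]'

```text
time: 25.42
eef_pos: [0.6557, -0.0107, 0.1398]
eef_rot: [[-0.497, -0.868, -0.002], [-0.868, 0.497, -0.0], [0.001, 0.002, -1.0]]
force: [0.6, -0.3, -4.0]
opening: 0.0397
finger_force: 44.9
```

Emit:
apply_moves --pt "0 0 0.002" --pt "0 0 0.004" --pt "0 0 0.005" --pt "0 0 0.005" --pt "0 0 0.005" --twist '[0, 0, 0, 0, 0]'

```text
time: 25.83
eef_pos: [0.6567, -0.0107, 0.1373]
eef_rot: [[-0.496, -0.868, 0.001], [-0.868, 0.496, -0.0], [-0.001, -0.001, -1.0]]
force: [-1.5, 0.8, 1.5]
opening: 0.0394
finger_force: 44.9
```

Emit:
apply_moves --pt "0 0 0.001" --pt "0 0 0.001" --pt "0 0 0.001" --twist '[0, 0, 0]'

```text
time: 26.08
eef_pos: [0.6567, -0.0107, 0.1373]
eef_rot: [[-0.496, -0.868, 0.002], [-0.868, 0.496, -0.0], [-0.001, -0.001, -1.0]]
force: [-3.7, 0.7, 6.0]
opening: 0.0398
finger_force: 44.9
```

Emit:
apply_moves --pt "0 0 0" --pt "0 0 0" --pt "0 0 0" --pt "0 0 0" --twist '[0, 0, 0, 0]' --gripper -0.4

```text
time: 26.42
eef_pos: [0.6565, -0.0108, 0.1351]
eef_rot: [[-0.496, -0.868, -0.0], [-0.868, 0.496, -0.0], [0.0, -0.0, -1.0]]
force: [0.1, -0.2, -0.2]
opening: 0.0578
finger_force: 0.0
```

Emit:
apply_moves --pt "0 0 -0.01" --pt "0 0 -0.03" --pt "0 0 -0.06" --pt "0 0 -0.1" --pt "0 0 -0.14" --twist '[0, 0, 0, 0, 0]'

```text
time: 26.83
eef_pos: [0.656, -0.0109, 0.2768]
eef_rot: [[-0.496, -0.868, -0.001], [-0.868, 0.496, -0.001], [0.001, 0.001, -1.0]]
force: [1.7, 0.3, 0.3]
opening: 0.0607
finger_force: 0.0
```

Emit:
apply_moves --pt "0 0 -0.01" --pt "0 0 -0.01" --twist '[0, 0]'

```text
time: 27.0
eef_pos: [0.6584, -0.0107, 0.2918]
eef_rot: [[-0.496, -0.868, 0.011], [-0.868, 0.496, 0.001], [-0.006, -0.009, -1.0]]
force: [1.1, 0.1, 0.2]
opening: 0.0609
finger_force: 0.0
```

```bash
python3 -c "
from h import *
s,im=look('w10');c=arm.capture('scene');go()
cv2.imwrite('pics/sc2.png',np.hstack([cv2.resize(im[130:290,180:380],(400,320)),cv2.resize(c[130:330,120:360],(384,320))])[:,:,::-1])
"
```

```text
now [ 0.6563 -0.0106  0.2861] -119.77 tilt [-0.0013 -0.0007] t 27.1 open 0.0609 F [ 0.6958 -0.0174 -1.2252] ff 0.0
```

View pics/sc2.png

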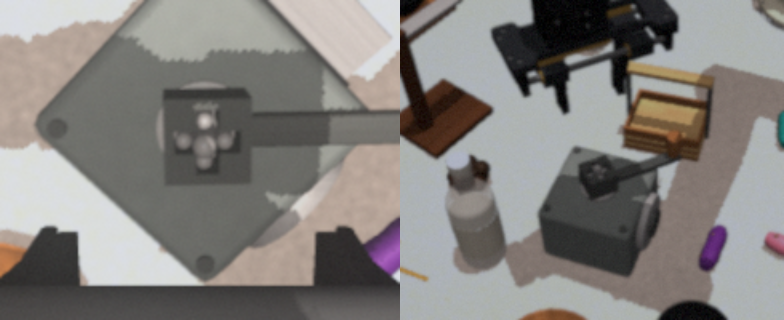

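```bash
python3 -c "
from h import *
go((.446,-.037,.29,-119.8),(.446,-.037,.29,-72))
t=cv2.imread('pics/top0.png')[:,:,::-1];h=cv2.cvtColor(np.ascontiguousarray(t),cv2.COLOR_RGB2HSV)
for x,y in((440,296),(410,306),(475,286),(440,275),(450,322),(420,330)): print(x,y,h[int(125+y/2.5),int(110+x/2.5)])
"
```

```text
now [ 0.6563 -0.0106  0.2861] -119.77 tilt [-0.0013 -0.0007] t 27.1 open 0.0609 F [ 0.6958 -0.0174 -1.2252] ff 0.0
  shift [ 0.1274  0.1695 -0.0039] twist 0.03 rows>= 6
  shift [ 0.  0. -0.] twist -47.8 rows>= 7
440 296 [ 27  90 124]
410 306 [ 25  90 124]
475 286 [ 26  93 124]
440 275 [ 20 106 123]
450 322 [ 25  93 124]
420 330 [ 25  90 124]
```

Emit:
apply_moves --pt "0.022 0.03 0" --pt "0.045 0.06 0" --pt "0.068 0.09 0" --pt "0.09 0.12 0" --pt "0.11 0.147 0" --twist '[0, 0, 0, 0, 0]'

```text
time: 27.52
eef_pos: [0.4712, -0.0338, 0.2835]
eef_rot: [[-0.497, -0.868, -0.004], [-0.868, 0.497, -0.001], [0.003, 0.003, -1.0]]
force: [-0.2, -0.1, 0.2]
opening: 0.0611
finger_force: 0.0
```

Emit:
apply_moves --pt "0.01 0.015 0" --pt "0.017 0.022 0" --pt "0.017 0.022 0" --pt "0.017 0.022 0" --pt "0.017 0.022 0" --twist '[-7, -14, -21, -28, -35]'

```text
time: 27.93
eef_pos: [0.4456, -0.0373, 0.2841]
eef_rot: [[0.097, -0.995, -0.003], [-0.995, -0.097, -0.0], [0.0, 0.003, -1.0]]
force: [1.0, -0.1, 0.3]
opening: 0.0607
finger_force: 0.0
```

Emit:
apply_moves --pt "0 0 0" --pt "0 0 0" --pt "0 0 0" --pt "0 0 0" --twist '[-7, -12.8, -12.8, -12.8]'

```text
time: 28.27
eef_pos: [0.4461, -0.0372, 0.2843]
eef_rot: [[0.307, -0.952, -0.003], [-0.952, -0.307, -0.0], [-0.0, 0.003, -1.0]]
force: [-0.5, -0.3, -0.4]
opening: 0.0606
finger_force: 0.0
```

```bash
python3 -c "
from h import *
s,im=look('w11');go()
c=np.array([.446,-.037]);d=np.array([.314,-.949]);n=np.array([.949,.314])
P=[[*(c+a*d+b*n),.135] for a,b in((-.067,-.01),(-.067,.01),(.067,.01),(.067,-.01))]
print('pred bar',proj('wrist',P,s).round())
P=[[*(c+a*d+b*n),.045] for a,b in((-.06,-.045),(-.06,.045),(.06,.045),(.06,-.045))]
print('pred box',proj('wrist',P,s).round())
g=cv2.cvtColor(im,cv2.COLOR_RGB2GRAY);L=cv2.createLineSegmentDetector().detect(g)[0][:,0]
for l in L:
    n_=np.hypot(l[0]-l[2],l[1]-l[3])
    if n_>35: print(l.round(),round(n_),round(np.degrees(np.arctan2(l[3]-l[1],l[2]-l[0]))%180,1))
"
```

```text
now [ 0.4462 -0.0371  0.2845] -72.11 tilt [-0.0002  0.0021] t 28.3 open 0.0608 F [ 0.0625 -0.7532 -0.0153] ff 0.0
pred bar [[289. 274.]
 [268. 274.]
 [266. 128.]
 [289. 127.]]
pred box [[316. 236.]
 [241. 236.]
 [237. 134.]
 [318. 133.]]
[ 64. 244. 123. 244.] 59 179.9
[201. 334. 354. 334.] 154 180.0
[160. 109. 164. 192.] 83 87.0
[298. 304. 211. 304.] 88 179.9
[ 1. 82. 47. 84.] 46 2.4
[407. 244. 509. 244.] 103 0.1
[186. 347. 558. 349.] 373 0.2
[467.  33. 432.  41.] 36 167.7
[510. 245. 549. 265.] 44 27.5
[221. 272. 334. 272.] 114 180.0
[ 56.  84. 109.  86.] 54 2.4
[317. 134. 315. 234.] 100 91.2
[309. 226. 311. 138.] 88 91.0
[336. 321. 291. 325.] 45 173.9
[ 48. 219.   7. 216.] 41 3.9
[103. 221.  52. 219.] 51 2.1
[193. 106. 195. 198.] 93 88.5
[241. 237. 236. 134.] 103 87.0
[242. 139. 246. 227.] 88 87.4
[ 83. 169. 133. 214.] 67 42.1
[416. 222. 488. 223.] 73 0.6
[318. 229. 388. 224.] 70 176.0
[  0. 156.  26. 126.] 40 131.1
[266. 132. 269. 237.] 105 88.5
[ 66. 161.  29. 129.] 50 40.8
[ 40. 191.  67. 162.] 40 133.4
[109. 219.  66. 182.] 57 40.5
[421. 334. 361. 334.] 60 0.1
[142. 229.  74. 170.] 90 41.0
[151. 304. 207. 304.] 56 179.7
[56. 89.  6. 85.] 50 4.4
[132. 210. 122.  92.] 118 85.3
[552. 330. 423. 329.] 129 0.6
[114.  91.  57.  89.] 58 1.6
[437. 274. 431. 327.] 53 97.3
[  1. 391.  76. 390.] 75 179.0
[337. 307. 290. 313.] 47 173.4
[192. 184. 190. 126.] 59 88.2
[286. 189. 286. 143.] 46 89.5
[ 79. 386. 194. 385.] 115 179.6
[289. 146. 290. 188.] 43 88.6
[558. 272. 438. 271.] 120 0.2
[ 54. 348. 122. 348.] 67 0.1
[ 17. 214. 103. 217.] 86 1.9
[206. 384. 328. 385.] 122 0.2
[153. 171. 150. 129.] 41 86.5
```

Emit:
apply_moves --pt "0.04 -0.006 -0.01" --pt "0.08 -0.013 -0.02" --pt "0.12 -0.02 -0.03" --pt "0.155 -0.026 -0.03" --pt "0.19 -0.032 -0.03" --twist '[0, 0, 0, 0, 0]'

```text
time: 28.73
eef_pos: [0.5367, -0.2097, 0.3155]
eef_rot: [[0.307, -0.952, 0.001], [-0.952, -0.307, -0.0], [0.0, -0.001, -1.0]]
force: [0.4, 1.1, 0.9]
opening: 0.0612
finger_force: 0.0
```

Emit:
apply_moves --pt "0.035 -0.006 0" --pt "0.07 -0.012 0" --pt "0.105 -0.018 0" --pt "0.13 -0.023 0" --pt "0.141 -0.023 0" --twist '[4, 8, 12, 16, 18]'

```text
time: 29.15
eef_pos: [0.6023, -0.3375, 0.3126]
eef_rot: [[-0.006, -1.0, -0.003], [-1.0, 0.006, 0.001], [-0.001, 0.003, -1.0]]
force: [0.1, 1.1, 0.4]
opening: 0.0605
finger_force: 0.0
```

Emit:
apply_moves --pt "0 0 0" --pt "0 0 0" --pt "0 0 0" --pt "0 0 0" --twist '[0, 0, 0, 0]'

```text
time: 29.48
eef_pos: [0.6012, -0.3335, 0.3161]
eef_rot: [[0.002, -1.0, 0.001], [-1.0, -0.002, -0.0], [0.0, -0.001, -1.0]]
force: [0.7, 0.2, 0.7]
opening: 0.0613
finger_force: 0.0
```

```bash
python3 -c "
from h import *
s,im=look('w12');go()
for psi in(0,):
  o=np.array([.652,-.366]);d=np.array([np.cos(psi),np.sin(psi)]);n=np.array([-d[1],d[0]])
  for nm,z,pts in(('strap',.204,((-.108,-.014),(-.108,.014),(0,.014),(0,-.014))),('lip',.226,((-.108,-.014),(-.108,.014),(-.1,.014),(-.1,-.014))),('post',.21,((0,-.011),(0,.011),(.022,.011),(.022,-.011))),('base',.014,((-.085,-.06),(-.085,.06),(.045,.06),(.045,-.06)))):
    print(nm,proj('wrist',[[*(o+a*d+b*n),z] for a,b in pts],s).round().tolist())
g=cv2.cvtColor(im,cv2.COLOR_RGB2GRAY);L=cv2.createLineSegmentDetector().detect(g)[0][:,0]
for l in L:
    n_=np.hypot(l[0]-l[2],l[1]-l[3])
    if n_>22 and min(l[1],l[3])<243: print(l.round(1),round(n_),round(np.degrees(np.arctan2(l[3]-l[1],l[2]-l[0]))%180,1))
"
```

```text
now [ 0.6012 -0.3335  0.3163] -89.88 tilt [ 0.0001 -0.0009] t 29.5 open 0.0609 F [-0.8313 -1.1131  0.3169] ff 0.0
strap [[355.0, 156.0], [353.0, 192.0], [213.0, 192.0], [211.0, 155.0]]
lip [[362.0, 159.0], [359.0, 198.0], [348.0, 198.0], [350.0, 159.0]]
post [[210.0, 160.0], [211.0, 190.0], [182.0, 190.0], [180.0, 160.0]]
base [[306.0, 105.0], [304.0, 198.0], [208.0, 198.0], [203.0, 105.0]]
[549.1 265.2 555.7 241.9] 24 105.9
[186.1 190.6 184.7 165.6] 25 86.7
[208.1 105.5 306.8 109. ] 99 2.0
[207.3 153.1 206.4 106.8] 46 88.9
[319.4 159.9 363.3 163.2] 44 4.3
[308.6 110.6 305.8 160.6] 50 93.2
[301.9 201.1 209.4 198.2] 93 1.8
[481.9 206.  464.1 231.7] 31 124.7
[213.1 194.1 298.2 197. ] 85 2.0
[200.4 232.8 224.2 238.7] 25 13.9
[469.4 199.4 506.9 204.1] 38 7.1
[184.9 163.1 206.9 154.4] 24 158.4
[365.  166.8 361.4 204.3] 38 95.5
[345.7 198.9 305.6 197.6] 40 1.9
[326.9 162.3 213.1 158. ] 114 2.2
[176.5 179.4 174.3 130.6] 49 87.4
[  0.   59.5  37.1 246.6] 191 78.8
[104.5 171.9 115.3 239.4] 68 80.9
[170.4 269.6 181.9 220.3] 51 103.2
[126.5 124.4 123.2 185.6] 61 93.1
[356.9 165.5 353.7 201.8] 36 95.1
[347.2 196.9 350.  164.3] 33 94.9
[317.2 129.4 318.1 154.4] 25 88.1
[150.7  51.  136.  106.7] 58 104.8
[110.5 240.4  99.1 171.7] 70 80.6
[117.8 183.2 121.6 111.9] 71 93.0
[128.4 112.9 145.8  45.7] 69 104.5
[209.2 115.1 233.1 113.3] 24 175.6
[234.1 113.8 254.6 122.6] 22 23.2
```

```bash
python3 -c "
from h import *
s=np.load('pics/w12.npy',allow_pickle=True).item()
q=plane('wrist',[(213.1,194.1),(298.2,197),(345.7,198.9),(213.1,158),(326.9,162.3)],.204,s);print(q)
print('lip out/in top',plane('wrist',[(363.2,185.5),(352,184)],.226,s))
print('base',plane('wrist',[(208.1,105.5),(306.8,109),(209.4,198.2),(301.9,201.1)],.014,s))
print('post front?',plane('wrist',[(206.9,154.4),(207.3,153.1),(213.1,176)],.21,s))
go((.434,-.001,.3163,-71.7))
"
```

```text
[[ 0.6519 -0.3504  0.204 ]
 [ 0.5859 -0.3482  0.204 ]
 [ 0.549  -0.3468  0.204 ]
 [ 0.6506 -0.3781  0.204 ]
 [ 0.5647 -0.3751  0.204 ]]
lip out/in top [[ 0.5418 -0.3613  0.226 ]
 [ 0.5497 -0.3623  0.226 ]]
base [[ 0.6903 -0.4255  0.014 ]
 [ 0.5656 -0.4216  0.014 ]
 [ 0.6947 -0.3059  0.014 ]
 [ 0.5693 -0.3022  0.014 ]]
post front? [[ 0.6538 -0.3812  0.21  ]
 [ 0.6535 -0.3822  0.21  ]
 [ 0.6501 -0.3653  0.21  ]]
now [ 0.6012 -0.3335  0.3163] -89.88 tilt [ 0.0001 -0.0009] t 29.5 open 0.0609 F [-0.8313 -1.1131  0.3169] ff 0.0
  shift [-0.3329  0.1665 -0.    ] twist -18.18 rows>= 9
```

Emit:
apply_moves --pt "-0.035 0.017 0" --pt "-0.07 0.035 0" --pt "-0.105 0.053 0" --pt "-0.14 0.07 0" --pt "-0.175 0.088 0" --twist '[0, 0, 0, 0, 0]'

```text
time: 29.95
eef_pos: [0.5118, -0.1578, 0.3159]
eef_rot: [[0.001, -1.0, 0.001], [-1.0, -0.001, 0.0], [-0.0, -0.001, -1.0]]
force: [0.2, 1.4, 0.9]
opening: 0.061
finger_force: 0.0
```

Emit:
apply_moves --pt "-0.035 0.017 0" --pt "-0.07 0.035 0" --pt "-0.105 0.053 0" --pt "-0.14 0.07 0" --pt "-0.158 0.0785 0" --twist '[-4, -8, -12, -16, -18.2]'

```text
time: 30.37
eef_pos: [0.4321, 0.0006, 0.3163]
eef_rot: [[0.319, -0.948, 0.002], [-0.948, -0.319, 0.002], [-0.001, -0.002, -1.0]]
force: [0.0, 0.8, -0.1]
opening: 0.0608
finger_force: 0.0
```

Emit:
apply_moves --pt "0 0 0.035" --pt "0 0 0.07" --pt "0 0 0.1" --pt "0 0 0.1" --pt "0 0 0.1" --twist '[0, 0, 0, 0, 0]'

```text
time: 30.78
eef_pos: [0.4341, -0.0018, 0.2155]
eef_rot: [[0.314, -0.949, -0.001], [-0.949, -0.314, -0.001], [0.001, 0.002, -1.0]]
force: [0.6, -0.5, 1.1]
opening: 0.0612
finger_force: 0.0
```

Emit:
apply_moves --pt "0 0 0" --pt "0 0 0" --pt "0 0 0" --twist '[0, 0, 0]'

```text
time: 31.03
eef_pos: [0.4359, -0.0016, 0.2173]
eef_rot: [[0.313, -0.95, 0.004], [-0.95, -0.313, 0.001], [0.0, -0.004, -1.0]]
force: [1.2, -0.6, 0.4]
opening: 0.0606
finger_force: 0.0
```

```bash
python3 -c "
from h import *
s,im=look('w13');go((.434,-.001,.129,-71.7))
c=np.array([.446,-.037]);d=np.array([.314,-.949]);n=np.array([.949,.314])
P=[[*(c+a*d+b*n),.135] for a,b in((-.067,-.01),(-.067,.01),(.067,.01),(.067,-.01))]
print('pred bar',proj('wrist',P,s).round())
g=cv2.cvtColor(im,cv2.COLOR_RGB2GRAY);L=cv2.createLineSegmentDetector().detect(g)[0][:,0]
for l in L:
    n_=np.hypot(l[0]-l[2],l[1]-l[3]);a=np.degrees(np.arctan2(l[3]-l[1],l[2]-l[0]))%180
    if n_>22 and min(l[1],l[3])<243 and 230<l[0]<330: print(l.round(1),round(n_),round(a,1))
"
```

```text
now [ 0.4356 -0.0017  0.2169] -71.77 tilt [ 0.     -0.0035] t 31.1 open 0.0611 F [-0.5755 -0.2618  0.419 ] ff 0.0
  shift [-0.0011  0.0013  0.0879] twist -0.07 rows>= 3
pred bar [[295. 266.]
 [267. 266.]
 [265.  67.]
 [298.  67.]]
[328.4 135.7 326.4 221.8] 86 91.3
[294.4 213.  319.4 212.9] 25 179.8
[319.4  99.7 295.6 100. ] 24 179.3
[320.1 211.9 321.2  99.4] 113 90.6
[295.4 223.1 295.5 245.6] 23 89.7
[263.1 100.3 239.4 101. ] 24 178.4
[265.6  70.6 265.6 114.4] 44 90.1
[236.9 100.6 241.7 213.1] 113 87.6
[243.1 214.3 265.6 213.6] 23 178.4
[266.8 221.7 235.6 222.4] 31 178.7
[234.9 221.9 229.1 101.8] 120 87.3
[296.5 139.4 295.8 210.6] 71 90.5
[295.6  91.9 329.4  91.8] 34 179.8
[325.7 220.7 295.6 219.7] 30 1.7
[293.9 141.9 293.   71.9] 70 89.2
[325.   99.4 324.2 131.9] 33 91.4
[310.4 246.9 332.  242.4] 22 168.2
[233.1  99.  258.1  97.9] 25 177.6
[265.6  67.6 293.1  67.2] 27 179.3
[296.9  97.  323.1  97.1] 26 0.2
[267.6 265.6 266.2 224.4] 41 88.1
[296.2 101.9 296.2 129.4] 28 90.0
[239.1 216.9 234.1 101.9] 115 87.5
[291.9  69.7 268.1  70.5] 24 178.0
[267.  124.4 268.1 205.6] 81 89.2
[292.5 209.4 293.2 145.6] 64 90.6
[264.4 163.1 264.4 120.6] 42 90.0
[252.9 184.4 249.5 145.6] 39 85.0
```

Emit:
apply_moves --pt "-0.001 0.001 0.025" --pt "-0.001 0.001 0.05" --pt "-0.001 0.001 0.07" --pt "-0.001 0.001 0.082" --pt "-0.001 0.001 0.088" --twist '[0, 0, 0, 0, 0]'

```text
time: 31.5
eef_pos: [0.433, -0.0015, 0.1264]
eef_rot: [[0.313, -0.95, -0.002], [-0.95, -0.313, -0.001], [-0.0, 0.002, -1.0]]
force: [0.3, -0.0, 0.4]
opening: 0.0608
finger_force: 0.0
```

Emit:
apply_moves --pt "0 0 0" --pt "0 0 0" --pt "0 0 0" --pt "0 0 0" --pt "0 0 0" --twist '[0, 0, 0, 0, 0]' --gripper 1 --force 58

```text
time: 31.92
eef_pos: [0.434, -0.001, 0.1282]
eef_rot: [[0.313, -0.95, 0.002], [-0.95, -0.313, 0.001], [-0.0, -0.002, -1.0]]
force: [0.0, -0.3, -0.3]
opening: 0.0356
finger_force: 0.0
```

Emit:
apply_moves --pt "0 0 0" --pt "0 0 0" --pt "0 0 0" --pt "0 0 0" --pt "0 0 0" --twist '[0, 0, 0, 0, 0]'

```text
time: 32.33
eef_pos: [0.4337, -0.0012, 0.1276]
eef_rot: [[0.313, -0.95, 0.0], [-0.95, -0.313, 0.0], [0.0, -0.0, -1.0]]
force: [-0.4, -0.3, 3.8]
opening: 0.019
finger_force: 58.0
```

Emit:
apply_moves --pt "0 0 -0.005" --pt "0 0 -0.015" --pt "0 0 -0.03" --pt "0 0 -0.05" --pt "0 0 -0.07" --twist '[0, 0, 0, 0, 0]'

```text
time: 32.75
eef_pos: [0.4325, -0.0014, 0.1974]
eef_rot: [[0.313, -0.95, -0.003], [-0.95, -0.313, -0.0], [-0.0, 0.003, -1.0]]
force: [0.2, 0.3, -1.9]
opening: 0.0192
finger_force: 58.0
```

Emit:
apply_moves --pt "0 0 -0.02" --pt "0 0 -0.04" --pt "0 0 -0.055" --pt "0 0 -0.06" --pt "0 0 -0.06" --twist '[0, 0, 0, 0, 0]'

```text
time: 33.17
eef_pos: [0.4337, -0.001, 0.2582]
eef_rot: [[0.313, -0.95, 0.002], [-0.95, -0.313, 0.001], [-0.0, -0.002, -1.0]]
force: [-0.0, -0.0, -2.2]
opening: 0.0191
finger_force: 58.0
```

```bash
python3 -c "
from h import *
s,im=look('w14');go((.44,-.324,.26,-71.7),(.44,-.324,.26,-92),(.5763,-.3236,.26,-92))
g=cv2.cvtColor(im,cv2.COLOR_RGB2GRAY);L=cv2.createLineSegmentDetector().detect(g)[0][:,0]
R=np.array(s['eef_rot']);p=np.array(s['eef_pos'])
print('rigid pred bar end',proj('wrist',[p+R@np.array([.105,b,-.006]) for b in(-.01,.01)],s),'box end',proj('wrist',[p+R@np.array([.098,b,.084]) for b in(-.045,.045)],s))
for l in L:
    n_=np.hypot(l[0]-l[2],l[1]-l[3]);a=np.degrees(np.arctan2(l[3]-l[1],l[2]-l[0]))%180
    if n_>20 and min(l[1],l[3])<243 and 220<l[0]<340: print(l.round(1),round(n_),round(a,1))
"
```

```text
now [ 0.433  -0.0012  0.2569] -71.78 tilt [-0.0008  0.0004] t 33.2 open 0.0195 F [ 0.1002 -0.0162 -1.8424] ff 57.96008616685867
  shift [ 0.3088  0.0943 -0.0031] twist -0.08 rows>= 8
  shift [ 0.  0. -0.] twist 20.3 rows>= 3
  shift [-0.0052 -0.1362 -0.    ] twist 0 rows>= 4
rigid pred bar end [[251.5968  22.9354]
 [306.1904  22.9185]] box end [[207.2151  77.0513]
 [349.987   77.0307]]
[333.1  89.4 301.9  89.8] 31 179.3
[250.6  90.4 219.4  90.5] 31 179.7
[330.2 241.8 334.9  90.6] 151 91.8
[300.6 243.  329.4 243. ] 29 180.0
[254.6 124.4 256.  271.9] 148 89.5
[251.7  31.9 252.8 120.6] 89 89.3
[226.9 243.7 254.4 242.8] 28 178.2
[339.8  88.1 334.4 241.9] 154 92.0
[221.6 241.9 213.3  88. ] 154 86.9
[303.1  86.4 338.1  86.4] 35 180.0
[249.1  76.9 247.9  30.6] 46 88.5
[299.3  98.2 299.9  78.1] 20 91.8
[300.2 270.7 297.3 221.9] 49 86.6
[301.9  78.6 346.9  78.1] 45 179.3
[302.  144.4 300.8 240.6] 96 90.7
[302.9  28.1 302.4  76.9] 49 90.6
[302.4  91.9 302.1 143.1] 51 90.4
[298.7 151.9 298.7  99.4] 53 90.0
[253.1  25.8 298.1  25.5] 45 179.6
[299.2  76.9 299.5  30.6] 46 90.3
[296.7 221.9 298.5 155.6] 66 91.5
[296.9  28.7 254.4  28.7] 42 180.0
[253.4 240.6 250.3 123.1] 118 88.5
[237.2 178.2 236.  151.9] 26 87.4
```

Emit:
apply_moves --pt "0.015 0.004 0" --pt "0.04 0.012 0" --pt "0.07 0.021 0" --pt "0.1 0.03 0" --pt "0.13 0.04 0" --twist '[0, 0, 0, 0, 0]'

```text
time: 33.63
eef_pos: [0.4351, -0.1382, 0.2555]
eef_rot: [[0.314, -0.95, -0.004], [-0.95, -0.314, 0.001], [-0.002, 0.003, -1.0]]
force: [0.8, -0.4, -2.5]
opening: 0.0188
finger_force: 58.0
```

Emit:
apply_moves --pt "0.03 0.009 0" --pt "0.06 0.018 0" --pt "0.09 0.027 0" --pt "0.12 0.036 0" --pt "0.145 0.044 0" --twist '[0, 0, 0, 0, 0]'

```text
time: 34.05
eef_pos: [0.4387, -0.2903, 0.255]
eef_rot: [[0.312, -0.95, -0.004], [-0.95, -0.312, 0.002], [-0.003, 0.003, -1.0]]
force: [1.2, 1.2, -1.9]
opening: 0.019
finger_force: 58.0
```

Emit:
apply_moves --pt "0.015 0.005 0" --pt "0.025 0.008 0" --pt "0.034 0.01 0" --pt "0.034 0.01 0" --pt "0.034 0.01 0" --twist '[4, 8, 12, 16, 20.2]'

```text
time: 34.47
eef_pos: [0.4399, -0.3243, 0.2546]
eef_rot: [[-0.039, -0.999, -0.005], [-0.999, 0.039, 0.002], [-0.002, 0.005, -1.0]]
force: [0.2, 0.2, -1.9]
opening: 0.0193
finger_force: 58.0
```

Emit:
apply_moves --pt "0 0 0" --pt "0 0 0" --pt "0 0 0" --pt "0 0 0" --twist '[0, 0, 0, 0]'

```text
time: 34.8
eef_pos: [0.4408, -0.3239, 0.2568]
eef_rot: [[-0.033, -0.999, -0.001], [-0.999, 0.033, 0.001], [-0.0, 0.001, -1.0]]
force: [-0.1, 0.6, -1.4]
opening: 0.019
finger_force: 58.0
```

```bash
python3 -c "
from h import *
go((.5763,-.3236,.256,-92))
"
```

```text
now [ 0.4408 -0.3239  0.2568] -91.89 tilt [-0.0005  0.001 ] t 34.8 open 0.019 F [-0.1     0.6293 -1.3547] ff 57.96010784804821
  shift [-0.0047 -0.1355  0.0008] twist 0.11 rows>= 4
```

Emit:
apply_moves --pt "-0.001 -0.01 0" --pt "-0.002 -0.028 0" --pt "-0.002 -0.048 0" --pt "-0.003 -0.068 0" --pt "-0.003 -0.088 0" --twist '[0, 0, 0, 0, 0]'

```text
time: 35.22
eef_pos: [0.5306, -0.3238, 0.2574]
eef_rot: [[-0.033, -0.999, 0.001], [-0.999, 0.033, -0.0], [0.0, -0.001, -1.0]]
force: [-0.5, -0.4, -1.6]
opening: 0.019
finger_force: 58.0
```

Emit:
apply_moves --pt "-0.001 -0.02 0" --pt "-0.001 -0.036 0" --pt "-0.002 -0.044 0" --pt "-0.002 -0.0475 0" --pt "-0.002 -0.0475 0" --twist '[0, 0, 0, 0, 0]'

```text
time: 35.63
eef_pos: [0.577, -0.3234, 0.2567]
eef_rot: [[-0.033, -0.999, -0.001], [-0.999, 0.033, 0.0], [-0.0, 0.001, -1.0]]
force: [0.1, 0.1, -1.9]
opening: 0.0192
finger_force: 58.0
```

Emit:
apply_moves --pt "0 0 0.005" --pt "0 0 0.014" --pt "0 0 0.023" --pt "0 0 0.032" --pt "0 0 0.04" --twist '[0, 0, 0, 0, 0]'

```text
time: 36.05
eef_pos: [0.5756, -0.3236, 0.2158]
eef_rot: [[-0.035, -0.999, -0.002], [-0.999, 0.035, 0.001], [-0.001, 0.002, -1.0]]
force: [-0.7, 0.1, -1.7]
opening: 0.0188
finger_force: 58.0
```

Emit:
apply_moves --pt "0 0 0" --pt "0 0 0.001" --pt "0 0 0.002" --pt "0 0 0.003" --pt "0 0 0.004" --twist '[0, 0, 0, 0, 0]'

```text
time: 36.47
eef_pos: [0.5768, -0.3239, 0.2138]
eef_rot: [[-0.034, -0.999, 0.001], [-0.999, 0.034, -0.0], [0.0, -0.001, -1.0]]
force: [0.7, -0.5, -1.3]
opening: 0.019
finger_force: 58.0
```

```bash
python3 -c "
from h import *
go((.5763,-.3236,.2066,-92))
"
```

```text
now [ 0.5768 -0.3239  0.2138] -91.96 tilt [ 0.0004 -0.001 ] t 36.5 open 0.019 F [ 0.6837 -0.5389 -1.3178] ff 57.96019244939089
  shift [-0.0003  0.0005  0.0072] twist 0.04 rows>= 1
```

Lower slowly until the weight comes off.

Emit:
apply_moves --pt "0 0 0.001" --pt "0 0 0.002" --pt "0 0 0.003" --pt "0 0 0.004" --pt "0 0 0.005" --twist '[0, 0, 0, 0, 0]'

```text
time: 36.88
eef_pos: [0.5765, -0.3238, 0.2083]
eef_rot: [[-0.034, -0.999, -0.0], [-0.999, 0.034, -0.0], [0.0, 0.0, -1.0]]
force: [-0.2, -0.6, -1.9]
opening: 0.0191
finger_force: 58.0
```

Emit:
apply_moves --pt "0 0 0.001" --pt "0 0 0.002" --pt "0 0 0.002" --pt "0 0 0.002" --twist '[0, 0, 0, 0]'

```text
time: 37.22
eef_pos: [0.5766, -0.3238, 0.2067]
eef_rot: [[-0.034, -0.999, 0.0], [-0.999, 0.034, -0.0], [0.0, -0.0, -1.0]]
force: [-0.5, 0.8, -0.4]
opening: 0.0194
finger_force: 58.0
```

Emit:
apply_moves --pt "0 0 0.0005" --pt "0 0 0.001" --pt "0 0 0.001" --pt "0 0 0.001" --twist '[0, 0, 0, 0]'

```text
time: 37.55
eef_pos: [0.5766, -0.3238, 0.2064]
eef_rot: [[-0.034, -0.999, 0.001], [-0.999, 0.034, -0.001], [0.001, -0.001, -1.0]]
force: [-2.7, 2.3, 5.6]
opening: 0.0187
finger_force: 58.0
```

Emit:
apply_moves --pt "0 0 -0.0007" --pt "0 0 -0.0007" --twist '[0, 0]'

```text
time: 37.72
eef_pos: [0.5766, -0.3238, 0.2064]
eef_rot: [[-0.034, -0.999, 0.001], [-0.999, 0.034, -0.0], [0.0, -0.001, -1.0]]
force: [-2.1, 2.1, 4.4]
opening: 0.0189
finger_force: 58.0
```

Emit:
apply_moves --pt "0 0 0" --pt "0 0 0" --pt "0 0 0" --pt "0 0 0" --pt "0 0 0" --twist '[0, 0, 0, 0, 0]' --gripper -0.3

```text
time: 38.13
eef_pos: [0.5765, -0.3239, 0.2055]
eef_rot: [[-0.034, -0.999, -0.0], [-0.999, 0.034, 0.0], [-0.0, 0.0, -1.0]]
force: [-0.2, 0.3, -0.5]
opening: 0.0448
finger_force: 0.0
```

Emit:
apply_moves --pt "0 0 -0.01" --pt "0 0 -0.025" --pt "0 0 -0.05" --pt "0 0 -0.08" --pt "0 0 -0.11" --twist '[0, 0, 0, 0, 0]'

```text
time: 38.55
eef_pos: [0.5762, -0.3238, 0.3177]
eef_rot: [[-0.034, -0.999, -0.0], [-0.999, 0.034, -0.0], [0.0, 0.0, -1.0]]
force: [0.9, 0.5, 0.5]
opening: 0.0561
finger_force: 0.0
```

Emit:
apply_moves --pt "0 0 0" --pt "-0.03 0 0" --pt "-0.03 0 0" --pt "-0.03 0 0" --pt "-0.03 0 0" --twist '[0, 0, 0, 0, 0]'

```text
time: 38.97
eef_pos: [0.5776, -0.2938, 0.3165]
eef_rot: [[-0.034, -0.999, 0.0], [-0.999, 0.034, -0.0], [0.0, -0.0, -1.0]]
force: [0.1, 0.3, 0.3]
opening: 0.0563
finger_force: 0.0
```

```bash
python3 -c "
from h import *
s,im=look('w15');go((.4,-.1,.32,-92))
o=np.array([.575,-.3616]);a=np.radians(-2);d=np.array([np.cos(a),np.sin(a)]);n=np.array([-d[1],d[0]])
print('pred bar',proj('wrist',[[*(o+x*d+y*n),.214] for x,y in((-.01,-.067),(-.01,.067),(.01,.067),(.01,-.067))],s).round().tolist())
print('pred box',proj('wrist',[[*(o+x*d+y*n),.124] for x,y in((-.045,-.06),(-.045,.06),(.045,.06),(.045,-.06))],s).round().tolist())
g=cv2.cvtColor(im,cv2.COLOR_RGB2GRAY);L=cv2.createLineSegmentDetector().detect(g)[0][:,0]
for l in L:
    n_=np.hypot(l[0]-l[2],l[1]-l[3]);a=np.degrees(np.arctan2(l[3]-l[1],l[2]-l[0]))%180
    if n_>25 and max(l[1],l[3])<243 and 150<l[0]<400: print(l.round(1),round(n_),round(a,1))
"
```

```text
now [ 0.5775 -0.2941  0.3162] -91.96 tilt [ 0.0003 -0.    ] t 39.0 open 0.0564 F [-0.4061 -0.4166 -0.121 ] ff 0.0
  shift [-0.1879  0.1841 -0.0038] twist 0.04 rows>= 7
pred bar [[294.0, 20.0], [292.0, 218.0], [266.0, 218.0], [264.0, 20.0]]
pred box [[328.0, 58.0], [323.0, 187.0], [234.0, 187.0], [230.0, 58.0]]
[183.1  75.4 230.6  75.5] 48 0.1
[176.3 111.9 178.2 138.2] 26 85.9
[162.4 230.4 177.  204.4] 30 119.4
[184.1 105.6 182.1  78. ] 28 85.8
[263.1 107.1 175.6 106.7] 87 0.3
[175.6 141.7 150.6 141.8] 25 179.6
[320.7 106.9 319.7 144.4] 38 91.5
[260.6  67.9 235.6  67.8] 25 0.2
[229.4  59.2 261.9  59. ] 32 179.6
[236.4  69.3 237.8 105.6] 36 87.8
[265.6 187.6 234.4 188.2] 31 178.8
[323.4 148.1 322.  186.8] 39 92.0
[316.9  67.6 291.9  67.8] 25 179.4
[314.4 178.1 316.6  69.3] 109 91.2
[320.6 187.6 291.9 187.5] 29 0.2
[231.9 171.8 190.6 171.9] 41 179.9
[264.1  24.4 264.3 113.1] 89 89.9
[325.3  59.2 322.1 108.1] 49 93.7
[264.7 215.6 264.3 189.4] 26 89.0
[177.  183.1 174.1 143.1] 40 85.7
[290.2  81.9 290.6  49.4] 33 90.7
[290.8 186.8 291.5 215.6] 29 88.6
[293.1  64.4 319.4  64.2] 26 179.6
[292.2 108.1 292.2 143.1] 35 90.0
[239.  146.8 240.1 179.4] 33 88.2
[291.9  58.9 325.6  58.3] 34 179.1
[188.1 145.6 263.1 144.7] 75 179.3
[265.9 114.4 265.7 186.9] 72 90.1
[234.6 104.4 233.7  66.9] 38 88.5
[257.  104.4 255.3  70.6] 34 87.2
[229.1  76.9 230.2 104.4] 28 87.8
[250.4 200.4 245.9 225.9] 26 99.9
[262.9 136.9 262.4 109.4] 28 89.0
[261.5  56.9 261.3  25.6] 31 89.6
[289.6 160.6 289.4  83.1] 78 89.8
[293.   23.1 292.7  56.9] 34 90.5
[292.5  70.6 292.2 105.6] 35 90.4
[264.4  21.5 290.6  21.4] 26 179.7
[329.4 114.4 329.4 140.6] 26 90.0
[326.4 141.9 327.6 106.9] 35 92.0
[237.3 181.9 236.6 151.9] 30 88.6
[263.1 178.1 263.1 148.1] 30 90.0
```

Emit:
apply_moves --pt "-0.03 0.03 0" --pt "-0.06 0.06 0" --pt "-0.09 0.09 0" --pt "-0.12 0.12 0" --pt "-0.15 0.15 0" --twist '[0, 0, 0, 0, 0]'

```text
time: 39.43
eef_pos: [0.434, -0.1412, 0.3157]
eef_rot: [[-0.036, -0.999, -0.001], [-0.999, 0.036, -0.0], [0.0, 0.001, -1.0]]
force: [0.3, 1.1, 0.3]
opening: 0.0565
finger_force: 0.0
```

Emit:
apply_moves --pt "0 0 0" --pt "0 0 0" --pt "0 0 0" --pt "0 0 0" --pt "0 0 0" --twist '[0, 0, 0, 0, 0]'

```text
time: 39.85
eef_pos: [0.4362, -0.1422, 0.3157]
eef_rot: [[-0.036, -0.999, -0.001], [-0.999, 0.036, -0.0], [0.0, 0.001, -1.0]]
force: [0.0, -0.1, -0.7]
opening: 0.0568
finger_force: 0.0
```

Emit:
apply_moves --pt "0 0 0" --pt "0 0 0" --pt "0 0 0" --pt "0 0 0" --pt "0 0 0" --twist '[0, 0, 0, 0, 0]'

```text
time: 40.27
eef_pos: [0.4354, -0.1416, 0.3159]
eef_rot: [[-0.034, -0.999, -0.0], [-0.999, 0.034, -0.0], [0.0, 0.0, -1.0]]
force: [0.4, 0.3, -0.2]
opening: 0.0567
finger_force: 0.0
```

```bash
python3 -c "
from h import *
t=arm.capture('top');c=arm.capture('scene');go()
for (c_,wh,a_),ct in blobs(t,(8,90,90),(22,200,255),15): print('top',np.round(c_),np.round(wh))
r=np.radians(150);k=[.657+.112*np.cos(r),-.0103+.112*np.sin(r),.155]
print('knob pred',proj('top',[k]),proj('scene',[k]))
b=blobs(c,(2,120,90),(14,255,255),6)
for (c_,wh,a_),ct in b:
    if max(wh)<25: print('scene orange',np.round(c_),np.round(wh))
old=cv2.imread('pics/c2.png')
print('bar scene pred',proj('scene',[[.573,-.428,.214],[.577,-.295,.214]]))
for P in ([.573,-.41,.214],[.577,-.31,.214]):
  u=proj('scene',[P])[0].round().astype(int);print(u,c[u[1],u[0]])
"
```

```text
now [ 0.4354 -0.1415  0.3161] -91.96 tilt [ 0. -0.] t 40.4 open 0.0564 F [-0.4098 -0.7842 -0.037 ] ff 0.0
top [ 73. 248.] [ 2. 10.]
top [259. 203.] [6. 6.]
top [406. 202.] [54. 32.]
top [488. 215.] [76. 95.]
top [ 33. 202.] [83. 22.]
top [ 60. 208.] [ 57. 115.]
top [159. 202.] [12. 96.]
top [ 11. 178.] [22. 65.]
top [148. 177.] [ 8. 59.]
top [404. 136.] [57.  6.]
top [366. 122.] [ 1. 30.]
top [341. 112.] [ 2. 31.]
top [256. 110.] [41. 43.]
top [280.  48.] [ 96. 559.]
knob pred [[257.5174 201.8096]] [[290.7689 212.7581]]
scene orange [149. 412.] [ 5. 17.]
scene orange [137. 407.] [15.  7.]
scene orange [111. 403.] [ 8. 10.]
scene orange [145. 397.] [11.  6.]
scene orange [167. 398.] [ 7. 19.]
scene orange [156. 390.] [ 5. 10.]
scene orange [106. 390.] [4. 7.]
scene orange [103. 379.] [4. 8.]
scene orange [114. 379.] [4. 8.]
scene orange [ 74. 376.] [3. 7.]
scene orange [129. 370.] [13. 17.]
scene orange [118. 362.] [6. 2.]
scene orange [ 68. 351.] [8. 4.]
scene orange [ 44. 347.] [3. 7.]
scene orange [ 74. 342.] [10.  3.]
scene orange [ 96. 343.] [ 8. 15.]
scene orange [ 39. 325.] [6. 2.]
scene orange [ 84. 325.] [6. 3.]
scene orange [ 37. 288.] [20.  6.]
scene orange [291. 215.] [6. 8.]
scene orange [152. 172.] [20.  7.]
bar scene pred [[124.9245 119.4178]
 [163.1642 139.0247]]
[130 122] [152 130  86]
[158 137] [152 128  87]
```

```bash
python3 -c "
from station import arm
print(arm.finish_job())"
```

```text
the job is handed in; nothing more can be done
None
```

The job is handed in after 40 s of robot time: the three yams that were present lie in line in the trough, the crank is fully home on the splines, and the basket hangs free on the hook. The judge gave no verdict back, but my last camera measurements showed all three where they should be.

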